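Set up the bench corker

TASK

Set up the bench corker: swing its keeper lever fully up, slide every C-shaped spacer sideways through its gap onto the upright post so that they all lie flat in a stack on the seat, then swing the keeper lever all the way down again over the post. Also push the steel plunger rod, nose first, into the barrel until its cross head sits against the barrel's face (before, between or after). Leave the pourers, cork, salt shaker and timer where they stand.

Things in the scene. Friction and masses are not known exactly. Their poses are not given: they have to be found in the camera images.
- corker: bench corker, bolted down: grey base plate 150 x 190 x 12 mm (x, y, z). Origin: centre of the plate's underside, on the table; x points away from the operator, y to the operator's left, z up. On its left half (y = +60 mm) stands the post, with the keeper lever above it; on its right half (y = -60 mm) lies the barrel, a steel tube along x, outside diameter 36 mm (top at z = 58 mm)
- post_seat (a point): point on the axis of the upright steel post, at the top of the round seat (50 mm across, 30 mm above the table) on which the lowest spacer lies; axes as the corker's. The post is 13 mm thick and rises 56 mm above this point (room for four spacers). Behind it (60 mm to +x) stands the lever's bracket, 34 mm wide; the post is open to -x, +y and -y
- barrel_mouth (a point): centre of the barrel's open front end, 40 mm above the table; x points into the barrel along its axis. The bore is 15 mm wide and runs 130 mm, right through; the front face is a flat ring 36 mm across
- keeper (a joint): keeper lever, a small steel arm pivoting about the corker's y axis: 0 = down, level, pointing to -x over the post and over the tongues of the stack (it bars the way of a gripper there); grows as the free end rises; 1.57 = straight up; stops at 1.8, leaning back. Stiff pivot (0.1 N m): it stays where it is left. Starts down or nearly down
- keeper_grip (a point): centre of the black round end of the keeper lever (a disc 22 mm across, 16 mm thick along the corker's y), 110 mm from the pivot; when down it is 100 mm above the table. Pinch it across its 16 mm
- keeper_hinge (a point): point on the lever's pivot axis, 100 mm above the table; the axis is the corker's y
- rod: steel plunger rod, round, 12 mm thick; shaft 140 mm long with a rounded nose at +x, and at its back (-x) end a flat dark cross head 36 mm wide (y), 12 mm high, 10 mm thick along x. Origin: on the axis, 70 mm from the nose and 70 mm from the front face of the head; it lies flat on the table with its axis 6 mm up. 0.13 kg nominal
- rod_shoulder (a point): centre of the front face of the rod's cross head, which meets the barrel's front face when the rod is home (the nose then stands 10 mm out of the far end)
- the_pourer_a: pouring spout with a black base, 32 mm wide, 75 mm tall, standing loose near the post; a bystander. Origin: centre of its underside
- the_pourer_b: second pouring spout like it, 32 mm wide, 75 mm tall, a bystander. Origin: centre of its underside
- the_cork: wine cork, 23 mm thick, 44 mm long, lying on the table left of the corker, a bystander. Origin: its underside as built
- the_salt: salt shaker, 44 mm wide, 90 mm tall, a bystander. Origin: centre of its underside
- the_timer: kitchen timer, red over white, 64 mm wide, 52 mm tall, a bystander. Origin: centre of its underside
- spacer_0: black flat C-shaped spacer, 12 mm thick, ring 44 mm outside and 22 mm inside, with a gap at least 16 mm wide at +x and a straight tongue to grip at -x, 14 mm wide, ending 62 mm from the origin (free length from 22 to 62 mm). Origin: centre of the ring, half way up the thickness; same either way up. Starts flat on the table. May be absent
- spacer_1: black flat C-shaped spacer, 12 mm thick, ring 44 mm outside and 22 mm inside, with a gap at least 16 mm wide at +x and a straight tongue to grip at -x, 14 mm wide, ending 62 mm from the origin (free length from 22 to 62 mm). Origin: centre of the ring, half way up the thickness; same either way up. Starts flat on the table. May be absent
- spacer_2: black flat C-shaped spacer, 12 mm thick, ring 44 mm outside and 22 mm inside, with a gap at least 16 mm wide at +x and a straight tongue to grip at -x, 14 mm wide, ending 62 mm from the origin (free length from 22 to 62 mm). Origin: centre of the ring, half way up the thickness; same either way up. Starts flat on the table. May be absent
- spacer_3: black flat C-shaped spacer, 12 mm thick, ring 44 mm outside and 22 mm inside, with a gap at least 16 mm wide at +x and a straight tongue to grip at -x, 14 mm wide, ending 62 mm from the origin (free length from 22 to 62 mm). Origin: centre of the ring, half way up the thickness; same either way up. Starts flat on the table. May be absent
Mind the look-alikes: they are no part of the job. Leave any pink or turquoise look-alike of the spacer_2 alone.

How it is judged:
By the outcome, as a careful person would: the job done as asked, in the order asked, and still so for the second after the job is handed in, with the robot touching nothing.
Of spacer_0, spacer_1, spacer_2, spacer_3 only 2 to 4 are there at a start; the rules pass over those that are not, and their reading is None.
At some moment in a run one of spacer_0, spacer_1, spacer_2, spacer_3 may be knocked a few centimetres aside while the robot is not near it.
Once in a run the grip may slacken for a moment while it holds something.
It also fails if it takes over 210 s, if anything falls off the work surface, if the arm or the gripper's body presses on something with over 40 N, if the wrist force passes 120 N, or if a joint passes its speed limit or range.

ROBOT

A 6-joint arm with a two-finger parallel gripper is mounted at the origin on a cart in front of the work surface, level with it; the furniture and walls round the work are solid. World frame = base frame: x ahead of the robot, y to its left, z up, the work surface at z = 0. Lengths are in mm, angles in rad, forces in N, time in s.
With the tool pointing down it reaches from about 325 to 750 mm from the base axis. Payload 7.6 kg.
Tool frame: the origin (TCP) lies on the centre line of the jaws, within the pads' length; the fingertips stand 14 mm ahead of it and the grasp point (between the pads) lies 5 mm behind it; z points along the fingers, y is the line along which they close (so a half turn about z gives the same grasp; the last joint's range is limited). The gripper opens to 85 mm and grips with 20 to 120 N. Pads are 22 mm wide; open, the fingers measure 114 mm over their backs; the gripper's body (76 mm by 85 mm) begins 54 mm behind the grasp point. The pads swing forward as they close: fully open they stand 13 mm farther back than shut.
Start: joints at [-1.337, 0.052, 1.401, -0, 1.689, -0.07], TCP at [157.077, -500.97, 245.323] pointing down, gripper open.
Joint ranges: [-2.9, 2.9], [-0.91, 2.17], [0.12, 2.37], [-1.06, 4.2], [0.26, 2.73], [-2.93, 2.93]. Speed limits (rad/s): [2.57, 2.57, 3.01, 3.14, 3.14, 3.14].

INTERFACE

Orientations are given as a 3x3 rotation matrix whose columns are the frame's x, y, z axes.
In Python, from cell import env gives the robot as it stands.
- The arm moves only by the tool jog_arm, never from a script. Its argument "plan" is text: rows parted by semicolons, each of 4 numbers parted by spaces: the shift along the world's x, y, z in units of 30 mm (1.0 is 30 mm), then the turn about the world's z in units of 5 degrees (1.0 is 5 degrees). A call has 1 to 5 rows; each row is the pose to reach, as a shift and turn from the pose commanded when the call began; what a row does not reach only later rows make up. A row lasts 1/12 s, in which the tool goes at most 41.7 mm and 7.16 degrees, less where a joint would pass 70% of its speed; a pose out of reach is approached as far as the arm can. A call with a gripper value outside its range is refused whole. "claw" is the opening, from 0 (shut) to 1 (fully open), set as the call begins (left out, the last holds). The fingers move at their own pace and stop on an object; "newtons" is the grip in N (left out, the last holds). Time passes only in rows, so rows that repeat a pose let the fingers close. It gives the time, the measured TCP pose, the force, the opening and the grip force at its end, in the units of the state.
- env.get_state(): the state, without advancing time (a new reading comes with each control period).
- env.read_camera(name): name is "scene" or "top" or "wrist"; returns the picture (384x512x3 uint8, red, green, blue); there is no depth.
- env.calibration(name): a dict with "intrinsics" (3x3 intrinsics, pixels), "position" and "orientation" of the camera in the world. Camera axes: x right, y down, z forward; pixel columns grow to the right and rows downward; lengths in mm; the calibration is good to about 2 mm. The wrist camera is an equidistant fisheye: a pixel r from the principal point sees the ray r / f radians off the axis. A picture is of the moment at which its call begins: read the wrist's pose just before it. calibration takes no time and is no camera call; for the wrist camera it gives the pose at the moment of the call.
- env.close_job(): hands the job in; it is judged then, once.
Trained networks look in the newest picture that a camera, given by its name, has taken for a name from the list of things; names that differ only in an ending like _2 or _b are one class to them, and where a whole thing is asked for, a point or a joint stands for the part that bears it (a point fixed in the world has none). Each returns a list of dicts, best first, with "confidence" (0 to 1); they miss things now and then, are a little off and sometimes report something else, mostly with a low value. They report only what shows in the picture. A call takes as long as a camera call. They do not tell look-alikes from the thing itself.
- env.spot_in(target, camera): "point" ([column, row] in pixels, amid what is visible of it).
- env.silhouettes(target, camera): "region" (384x512 bool, what is visible of it) and "point" ([column, row] in pixels, amid what is visible of it).
- env.tip_of(target, camera): "point" ([column, row] in pixels: a listed point, or the origin of a listed thing).
The state is a dict: "t": time; "joint_positions": joint angles; "qvel": joint speeds; "joint_torque": joint torques, N m; "ee_pos": TCP position; "tcp_rot": TCP orientation; "wrist_force": force on the tool from outside, world axes, zero at the start; "wrist_torque": the same for the moment, N m; "width": finger opening in mm; "finger_force": force on a finger pad.
Only numpy, scipy, OpenCV 4.12 (cv2) and the standard library are available. Lean on these libraries where they do the work, as an engineer would, in place of code of your own. Each camera call takes 0.05 s, during which the arm holds its last target. There are 200 camera calls.

## Working session

There is one attempt and no reset: what is moved stays moved. The work goes in short steps, Python scripts to look and compute and a tool call to move; the robot and the scene stay as the last step left them, time stands still between calls to the robot, and variables do not carry over. Pictures are saved under pics/ and viewed, at most 14 in all, crops included, and the job is handed in when it is done.

Besides the shell and the picture viewer there is one more tool, called as name(argument=value, ...) on one line, values as JSON. jog_arm: Moves the arm, as the interface text tells. Its arguments: {"type":"object","properties":{"plan":{"type":"string"},"claw":{"type":"number"},"newtons":{"type":"number"}},"required":["plan"]}

```bash
ls; mkdir -p pics; cat > h.py <<'E'
import numpy as np, cv2
from cell import env
def save(cam,name,crop=None,scale=1):
    im=env.read_camera(cam)[:,:,::-1]
    if crop: c0,r0,c1,r1=crop; im=im[r0:r1,c0:c1]
    if scale!=1: im=cv2.resize(im,None,fx=scale,fy=scale,interpolation=cv2.INTER_CUBIC)
    cv2.imwrite('pics/'+name,im)
def ray(cam,px):
    c=env.calibration(cam);K=np.array(c['intrinsics']);R=np.array(c['orientation']);p=np.array(c['position'])
    v=np.array([(px[0]-K[0,2])/K[0,0],(px[1]-K[1,2])/K[1,1]])
    if cam=='wrist':
        r=np.linalg.norm(v); d=np.array([*(v/max(r,1e-9)*np.sin(r)),np.cos(r)])
    else: d=np.array([*v,1.])
    return p,R@d
def atz(cam,px,z):
    p,d=ray(cam,px); return p+d*(z-p[2])/d[2]
def proj(cam,P):
    c=env.calibration(cam);K=np.array(c['intrinsics']);R=np.array(c['orientation']);p=np.array(c['position'])
    q=R.T@(np.array(P)-p)
    if cam=='wrist':
        n=np.linalg.norm(q[:2]); v=q[:2]/max(n,1e-9)*np.arctan2(n,q[2])
    else: v=q[:2]/q[2]
    return v*[K[0,0],K[1,1]]+K[:2,2]
E
python3 - <<'E'
from h import *
save('top','top1.png',scale=1.5);save('scene','sc1.png',scale=1.5)
for n,z in [('spacer_0',6),('post_seat',30),('barrel_mouth',40),('keeper_grip',100),('keeper_hinge',100),('rod',6),('rod_shoulder',6),('corker',0),('the_pourer_a',0),('the_cork',0),('the_salt',0),('the_timer',0)]:
    for d in env.tip_of(n,'top'):
        print(n,np.round(d['point']),round(d['confidence'],2),np.round(atz('top',d['point'],z)))
print(env.get_state()['t'],env.calibration('top'))
E
```

```text
pics
spacer_0 [172. 185.] 0.73 [509. 524.   6.]
spacer_0 [256. 224.] 0.65 [388. 288.   6.]
spacer_0 [248. 168.] 0.61 [552. 305.   6.]
spacer_0 [220. 214.] 0.55 [421. 389.   6.]
barrel_mouth [349. 169.] 0.94 [531.  22.  40.]
keeper_grip [314. 160.] 0.55 [544. 126. 100.]
keeper_hinge [306. 124.] 0.82 [648. 144. 100.]
rod [317. 211.] 0.58 [421. 114.   6.]
rod [230. 142.] 0.47 [633. 357.   6.]
rod [307. 154.] 0.46 [588. 133.   6.]
rod_shoulder [323. 193.] 0.52 [472.  93.   6.]
corker [323. 152.] 0.81 [593.  85.   0.]
corker [254. 150.] 0.23 [607. 286.   0.]
the_pourer_a [229. 139.] 0.64 [642. 358.   0.]
the_pourer_a [247. 130.] 0.6 [667. 306.   0.]
the_cork [257. 150.] 0.65 [608. 278.   0.]
the_salt [204. 142.] 0.56 [636. 433.   0.]
the_salt [351. 170.] 0.51 [538.   9.   0.]
the_timer [241. 268.] 0.72 [270. 331.   0.]
0.7 {'intrinsics': array([[488.67836792,   0.        , 253.62124294],
       [  0.        , 488.67836792, 189.02952475],
       [  0.        ,   0.        ,   1.        ]]), 'position': array([ 210.74155903,  293.4039183 , 1373.03081449]), 'orientation': array([[-0.02996292, -0.97937142,  0.19983454],
       [-0.99954184,  0.03021399, -0.00179385],
       [-0.00428095, -0.19979673, -0.97982802]])}
```

View pics/top1.png

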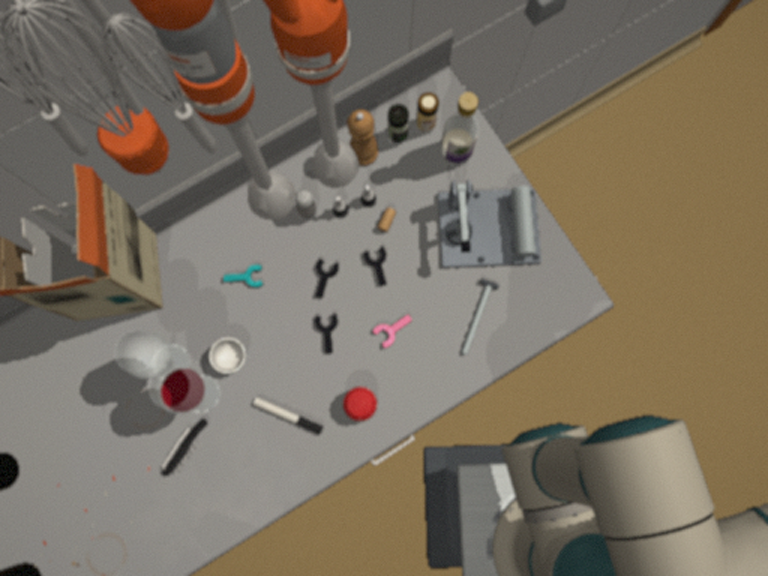

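View pics/sc1.png

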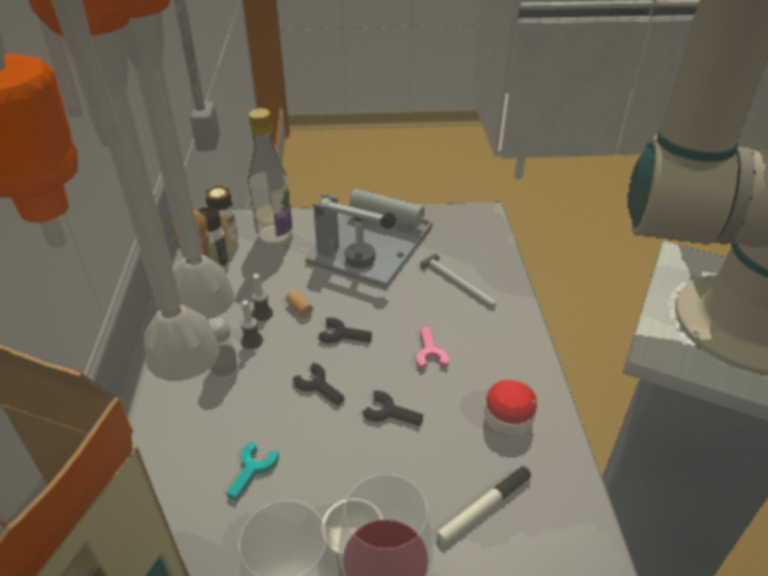

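The top view (1.5x pixels) shows the corker at (490,228), barrel at (524,222), lever pointing down-left to (465,245), and rod at (478,315) with its head at (489,284).

What could be taken for a spacer:
- black at (375,262), (326,272) and (326,328): the real ones
- turquoise at (245,276) and pink at (391,329): look-alikes, to be left alone

There are three black spacers, so one is absent. Next I move above them for a close look.

```bash
python3 - <<'E'
from h import *
s=env.get_state(); print(np.round(s['tcp_rot'],3),np.round(s['ee_pos']),s['width'],s['t'])
for p in [(438,190),(528,185),(540,263),(441,268)]: print(np.round(atz('top',np.array(p)/1.5,12)))
for n,p,z in [('B',(326,265),6),('Btail',(320,297),6),('A',(374,255),6),('Atail',(381,285),6),('C',(325,322),6),('Ctail',(329,353),6),('bottlebase',(458,185),0),('rodhead',(489,284),6),('nose',(464,353),6)]: print(n,np.round(atz('top',np.array(p)/1.5,z)))
for P in [(157,-501,200)]: print(proj('top',P))
E
```

```text
[[ 0.954  0.299  0.   ]
 [ 0.299 -0.954 -0.   ]
 [ 0.     0.    -1.   ]] [ 157. -501.  245.] 85.54378725601298 0.7
[670. 173.  12.]
[675.  -2.  12.]
[519. -14.  12.]
[515. 175.  12.]
B [529. 394.   6.]
Btail [467. 406.   6.]
A [546. 302.   6.]
Atail [487. 290.   6.]
C [419. 397.   6.]
Ctail [360. 391.   6.]
bottlebase [684. 133.   0.]
rodhead [482.  85.   6.]
nose [353. 139.   6.]
[596.82516922 301.76251564]
```

jog_arm(plan="1.3 0.4 0 0; 2.6 0.8 0 0; 4 1.2 0 0; 5 2.5 0.4 0; 6 3.8 0.8 0")

```text
t: 1.12
ee_pos: [326.7, -400.6, 263.6]
tcp_rot: [[0.954, 0.299, -0.001], [0.299, -0.954, 0.002], [-0.001, -0.003, -1.0]]
wrist_force: [0.8, 0.6, 0.6]
width: 85.3
finger_force: 0.0
```

jog_arm(plan="0.7 1.2 0.5 0; 1.2 2.4 1 0; 1.8 3.6 1.5 0; 2.4 4.8 2 0; 2.6 6 2 0")

```text
t: 1.53
ee_pos: [404.8, -220.7, 327.4]
tcp_rot: [[0.954, 0.299, 0.004], [0.299, -0.954, -0.002], [0.003, 0.003, -1.0]]
wrist_force: [1.5, -1.2, 1.3]
width: 85.4
finger_force: 0.0
```

jog_arm(plan="0 1.3 0 -0.5; 0.1 2.6 0 -1; 0.2 3.9 0 -1.5; 0.4 5.2 0 -2; 0.5 6.5 0 -2")

```text
t: 1.95
ee_pos: [418.3, -25.1, 324.9]
tcp_rot: [[0.992, 0.126, 0.001], [0.126, -0.992, -0.0], [0.001, 0.0, -1.0]]
wrist_force: [0.4, -0.9, 0.6]
width: 85.2
finger_force: 0.0
```

jog_arm(plan="0 1.3 0 0; 0 2.6 0 0; 0 3.9 0 0; 0 4.8 0 0; 0 4.8 0 0")

```text
t: 2.37
ee_pos: [417.9, 120.9, 324.6]
tcp_rot: [[0.991, 0.134, -0.0], [0.134, -0.991, 0.001], [-0.0, -0.001, -1.0]]
wrist_force: [-0.8, -1.1, 0.3]
width: 85.4
finger_force: 0.0
```

```bash
python3 - <<'E'
from h import *
s=env.get_state(); print(np.round(s['tcp_rot'],3),np.round(s['ee_pos']))
save('wrist','w1.png',scale=1.5)
c=env.calibration('wrist'); print(c)
for n,z in [('spacer_0',6),('post_seat',30),('barrel_mouth',40),('keeper_grip',100),('keeper_hinge',100),('rod',6),('rod_shoulder',6),('corker',0)]:
    for d in env.tip_of(n,'wrist'):
        print(n,np.round(d['point']),round(d['confidence'],2),np.round(atz('wrist',d['point'],z)))
E
```

```text
[[ 0.991  0.134 -0.   ]
 [ 0.134 -0.991  0.001]
 [-0.    -0.001 -1.   ]] [418. 121. 325.]
{'intrinsics': array([[297.31863964,   0.        , 255.45111365],
       [  0.        , 297.31863964, 193.08861757],
       [  0.        ,   0.        ,   1.        ]]), 'position': array([493.27530684, 129.60793734, 453.30986815]), 'orientation': array([[ 1.32853024e-01, -9.45659551e-01, -2.96779527e-01],
       [-9.91135743e-01, -1.26791352e-01, -3.96723036e-02],
       [-1.12584484e-04,  2.99419382e-01, -9.54121596e-01]])}
spacer_0 [153.  58.] 0.78 [549. 294.   6.]
spacer_0 [150. 156.] 0.66 [394. 285.   6.]
spacer_0 [171.  12.] 0.65 [623. 275.   6.]
spacer_0 [ 93. 134.] 0.63 [422. 391.   6.]
post_seat [260.  36.] 0.56 [590. 134.  30.]
barrel_mouth [342.  91.] 0.97 [529.   9.  40.]
keeper_grip [254.  67.] 0.68 [536. 134. 100.]
keeper_grip [283. 120.] 0.39 [477.  91. 100.]
rod [260. 155.] 0.9 [415. 110.   6.]
rod [99. 71.] 0.49 [528. 386.   6.]
rod_shoulder [284. 119.] 0.74 [476.  80.   6.]
rod_shoulder [152.  58.] 0.71 [549. 292.   6.]
corker [298.  45.] 0.68 [592.  74.   0.]
```

View pics/w1.png

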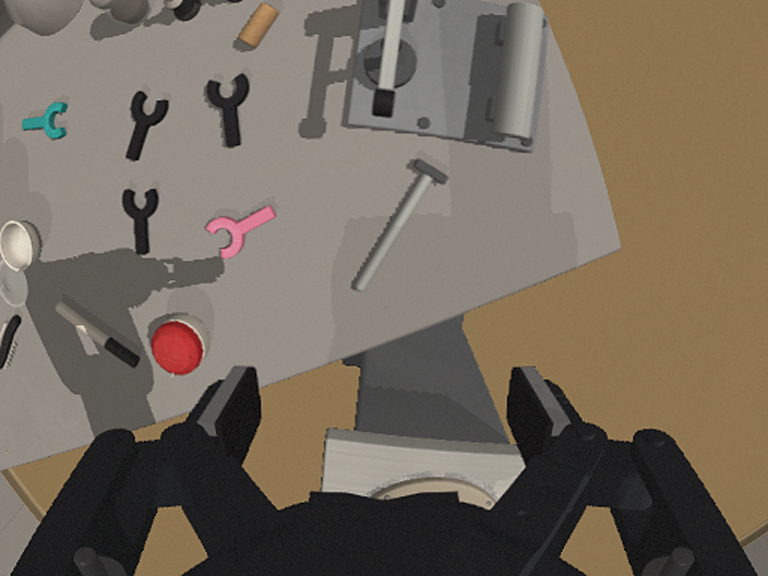

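```bash
python3 - <<'E'
from h import *
g=lambda p,z:np.round(atz('wrist',np.array(p)/1.5,z),1)
for n,p,z in [('FL',(347,125),12),('FR',(533,151),12),('BL?',(362,8),12),('mouth L',(496,131),40),('mouth R',(533,138),40),('backL',(507,4),40),('backR',(546,20),40),('disc near',(383,115),100),('lever far',(395,2),105),('disc mid',(383,103),100)]: print(n,g(p,z))
for n,p in [('A tail',(234,146)),('A ringL',(208,93)),('ringR',(248,93)),('B tail',(133,158)),('B l',(130,108)),('B r',(168,108)),('C tail',(142,252)),('C l',(123,205)),('C r',(158,205)),('rod nose',(357,289)),('head l',(415,160)),('head r',(447,176))]: print(n,g(p,10))
E
```

```text
FL [518.4 165.   12. ]
FR [521.4 -22.7  12. ]
BL? [640.3 166.1  12. ]
mouth L [531.5  25.7  40. ]
mouth R [532.  -11.3  40. ]
backL [659.4  30.2  40. ]
backR [652.7 -10.   40. ]
disc near [524.6 130.5 100. ]
lever far [617.8 133.1 105. ]
disc mid [534.2 131.7 100. ]
A tail [488.1 278.2  10. ]
A ringL [542.2 313.2  10. ]
ringR [543.4 269.2  10. ]
B tail [470.6 398.7  10. ]
B l [526.1 407.8  10. ]
B r [525.7 358.6  10. ]
C tail [365.5 384.1  10. ]
C l [417.4 410.3  10. ]
C r [420.3 363.3  10. ]
rod nose [353.1 136.   10. ]
head l [492.2  94.7  10. ]
head r [481.  61.  10.]
```

jog_arm(plan="1 0.2 0 0; 2 0.4 0 0; 3 0.4 -0.5 0; 3.3 0.4 -0.8 0; 3.3 0.4 -0.8 0")

```text
t: 3.23
ee_pos: [518.0, 128.2, 297.0]
tcp_rot: [[0.992, 0.127, -0.006], [0.127, -0.992, -0.001], [-0.006, 0.0, -1.0]]
wrist_force: [-0.5, -0.2, 0.3]
width: 85.5
finger_force: 0.0
```

```bash
python3 - <<'E'
from h import *
s=env.get_state(); print(np.round(s['tcp_rot'],3),np.round(s['ee_pos']))
save('wrist','w2.png',scale=1.5)
for n,z in [('post_seat',30),('barrel_mouth',40),('keeper_grip',100),('keeper_hinge',100),('rod',6),('rod_shoulder',6),('corker',0)]:
    for d in env.tip_of(n,'wrist'):
        print(n,np.round(d['point']),round(d['confidence'],2),np.round(atz('wrist',d['point'],z)))
E
```

```text
[[ 0.992  0.127 -0.006]
 [ 0.127 -0.992 -0.001]
 [-0.006  0.    -1.   ]] [518. 128. 297.]
post_seat [254. 106.] 0.72 [587. 140.  30.]
barrel_mouth [338. 163.] 0.61 [528.  16.  40.]
keeper_grip [250. 156.] 0.85 [532. 138. 100.]
keeper_hinge [263.  55.] 0.93 [647. 138. 100.]
rod [254. 224.] 0.66 [411. 119.   6.]
rod [297. 112.] 0.34 [588.  80.   6.]
rod_shoulder [280. 186.] 0.85 [476.  87.   6.]
corker [298. 111.] 0.96 [590.  77.   0.]
```

View pics/w2.png

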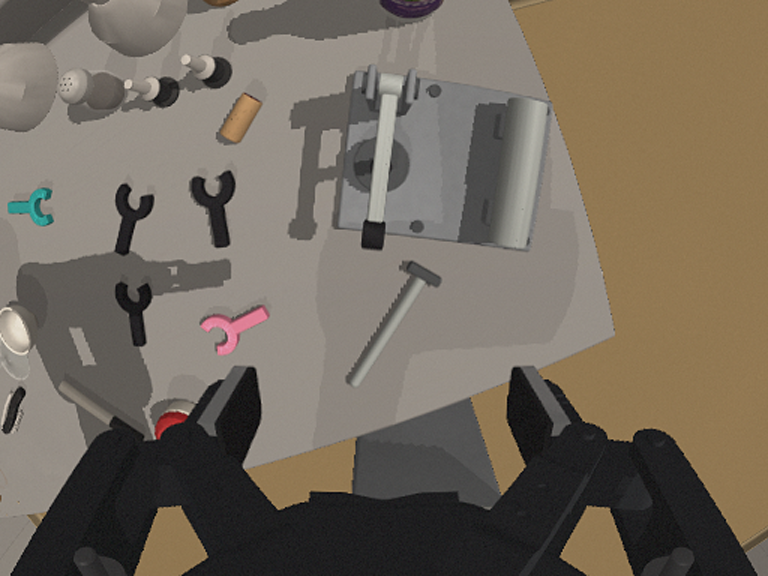

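```bash
python3 - <<'E'
from h import *
from scipy.optimize import least_squares
g=lambda p,z:np.round(atz('wrist',np.array(p)/1.5,z),1)
pts=[((-75,95,12),(335,228)),((-75,-95,12),(528,250)),((75,95,12),(354,74)),((-65,-60,58),(509,240)),((65,-60,58),(524,98)),((60,-60+0,58),(523,104)),((-50,60,108),(373,222)),((60,60,108),(391,80))]
# plate corners only + lever line/barrel line
def f(v):
    r=[]
    c,s=np.cos(v[2]),np.sin(v[2])
    for P,px in pts[:3]:
        r+=list(proj('wrist',(v[0]+c*P[0]-s*P[1],v[1]+s*P[0]+c*P[1],P[2]))*1.5-px)
    return r
o=least_squares(f,[591,75,0]); print(o.x,np.round(o.fun,1))
for n,p,z in [('mouth top',(509,246),50),('mouthL',(490,240),40),('mouthR',(530,248),40),('back L',(508,98),40),('back R',(549,101),40),('disc L',(361,240),100),('disc R',(384,241),100),('lever near hinge',(391,95),105),('lever near disc',(377,215),105),('seat L',(352,165),30),('seat R',(409,165),30)]: print(n,g(p,z))
for n,p in [('A tail',(221,245)),('A l',(194,193)),('A r',(234,190)),('B tail',(122,252)),('B l',(117,205)),('B r',(153,208)),('C tail',(139,345)),('C l',(117,300)),('C r',(150,300)),('nose',(353,382)),('head l',(407,264)),('head r',(438,280))]: print(n,g(p,10))
E
```

```text
[5.93874307e+02 8.11655089e+01 1.89153242e-02] [ 1.3  0.8  0.2  1.5 -1.4 -2.2]
mouth top [529.4  17.9  50. ]
mouthL [530.6  33.7  40. ]
mouthR [528.9  -6.   40. ]
back L [660.3  37.7  40. ]
back R [666.1  -0.8  40. ]
disc L [526.6 147.8 100. ]
disc R [528.  130.5 100. ]
lever near hinge [636.4 139.6 105. ]
lever near disc [547.7 138.2 105. ]
seat L [579.7 165.8  30. ]
seat R [586.1 115.5  30. ]
A tail [487.6 290.2  10. ]
A l [537.9 322.7  10. ]
A r [544.1 279.6  10. ]
B tail [468.  410.3  10. ]
B l [519.3 416.8  10. ]
B r [519.1 370.1  10. ]
C tail [359.1 394.1  10. ]
C l [410.9 420.5  10. ]
C r [417.2 375.   10. ]
nose [354.8 141.3  10. ]
head l [490.9 102.9  10. ]
head r [478.9  70.2  10. ]
```

jog_arm(plan="0.2 0.1 -1.2 -0.6; 0.6 0.3 -2.4 -1.2; 0.6 0.35 -3.6 -1.2; 0.6 0.35 -4.8 -1.2; 0.6 0.35 -4.9 -1.2")

```text
t: 4.05
ee_pos: [531.9, 139.0, 146.5]
tcp_rot: [[1.0, 0.025, -0.012], [0.025, -1.0, -0.002], [-0.012, 0.002, -1.0]]
wrist_force: [-1.5, 0.7, -1.1]
width: 85.4
finger_force: 0.0
```

```bash
python3 - <<'E'
from h import *
env.read_camera('wrist');env.read_camera('wrist')
s=env.get_state(); print(np.round(s['tcp_rot'],3),np.round(s['ee_pos'],1))
save('wrist','w3.png',scale=1.5)
for n,z in [('keeper_grip',100),('keeper_hinge',100),('post_seat',30),('barrel_mouth',40)]:
    for d in env.tip_of(n,'wrist'):
        print(n,np.round(d['point']),round(d['confidence'],2),np.round(atz('wrist',d['point'],z)))
E
```

```text
[[ 1.     0.025 -0.002]
 [ 0.025 -1.    -0.001]
 [-0.002  0.    -1.   ]] [534.8 139.5 153.5]
keeper_grip [257. 224.] 0.97 [533. 139. 100.]
keeper_hinge [258.  49.] 0.58 [647. 142. 100.]
post_seat [ 58. 261.] 0.54 [443. 372.  30.]
barrel_mouth [387. 202.] 0.76 [531.  17.  40.]
```

View pics/w3.png

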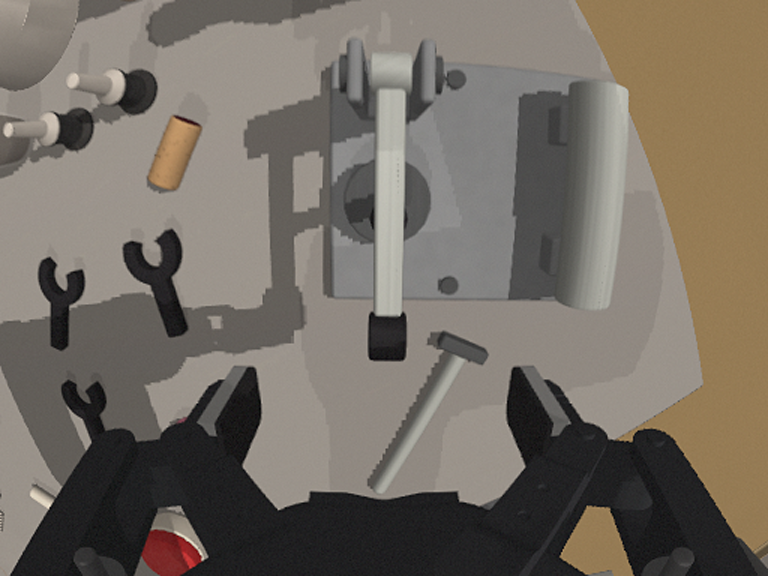

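The view shows the black lever end at (387,338), centred between the pads. I'll descend and pinch it.

jog_arm(plan="0.05 0 -1 0; 0.05 0 -1.9 0; 0.05 0 -1.9 0; 0.05 0 -1.9 0")

```text
t: 4.73
ee_pos: [536.6, 139.4, 96.9]
tcp_rot: [[1.0, 0.024, -0.002], [0.024, -1.0, -0.0], [-0.002, 0.0, -1.0]]
wrist_force: [-0.7, 0.0, 1.2]
width: 85.5
finger_force: 0.0
```

jog_arm(plan="0 0 0 0; 0 0 0 0; 0 0 0 0; 0 0 0 0; 0 0 0 0", claw=0, newtons=40)

```text
t: 5.15
ee_pos: [537.3, 139.6, 97.6]
tcp_rot: [[1.0, 0.025, 0.001], [0.025, -1.0, 0.0], [0.001, -0.0, -1.0]]
wrist_force: [-0.2, -0.1, 0.5]
width: 25.5
finger_force: 0.0
```

jog_arm(plan="0 0 0 0; 0 0 0 0; 0 0 0 0; 0 0 0 0; 0 0 0 0")

```text
t: 5.57
ee_pos: [537.2, 138.2, 97.0]
tcp_rot: [[1.0, 0.023, 0.0], [0.023, -1.0, -0.002], [0.0, 0.002, -1.0]]
wrist_force: [-0.1, -6.9, 1.4]
width: 15.5
finger_force: 42.0
```

jog_arm(plan="0.04 0 0.55 0; 0.16 0 1.08 0; 0.37 0.01 1.6 0; 0.64 0.02 2.07 0; 0.98 0.02 2.5 0")

```text
t: 5.98
ee_pos: [565.9, 138.5, 171.0]
tcp_rot: [[1.0, 0.023, -0.003], [0.023, -1.0, -0.003], [-0.003, 0.003, -1.0]]
wrist_force: [3.8, -5.4, -9.4]
width: 15.4
finger_force: 39.1
```

```bash
python3 - <<'E'
from h import *
save('wrist','w4.png',scale=1.2)
save('scene','sc2.png',(100,40,400,260),scale=2)
for p in [(458,150),(466,98),(458,175)]:
  for z in (0,100,200): print(p,z,np.round(atz('top',np.array(p)/1.5,z)))
E
```

```text
(458, 150) 0 [756. 129.   0.]
(458, 150) 100 [717. 141. 100.]
(458, 150) 200 [677. 153. 200.]
(466, 98) 0 [867. 107.  -0.]
(466, 98) 100 [819. 121. 100.]
(466, 98) 200 [771. 134. 200.]
(458, 175) 0 [704. 132.   0.]
(458, 175) 100 [668. 143. 100.]
(458, 175) 200 [632. 155. 200.]
```

View pics/sc2.png

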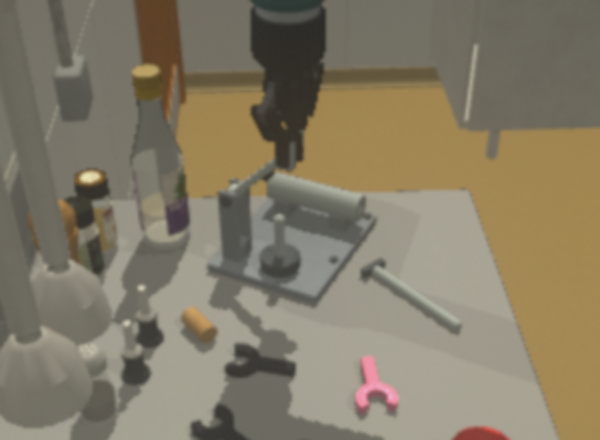

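```bash
python3 - <<'E'
from h import *
def tri(a,b):
    p,d=ray('top',np.array(a)/1.5); q,e=ray('scene',b)
    d/=np.linalg.norm(d);e/=np.linalg.norm(e)
    A=np.stack([d,-e],1);t=np.linalg.lstsq(A,q-p,rcond=None)[0]
    return p+d*t[0],q+e*t[1]
print(tri((467,97),(173.5,75)))
print(atz('scene',(182,160),0), atz('scene',(182,150),0),proj('wrist',(734,130,0)))
c=env.calibration('wrist');print(c['position'],env.get_state()['ee_pos'])
E
```

```text
(array([758.10686045, 136.72927643, 231.10033405]), array([751.02368768, 132.94642064, 228.22414721]))
[748.60342567 145.31576503   0.        ] [773.86420764 107.45976109   0.        ] [267.81657629  16.44099703]
[643.17686818 141.08259672 301.57647044] [567.51249595 138.54475569 172.77359214]
```

View pics/w4.png

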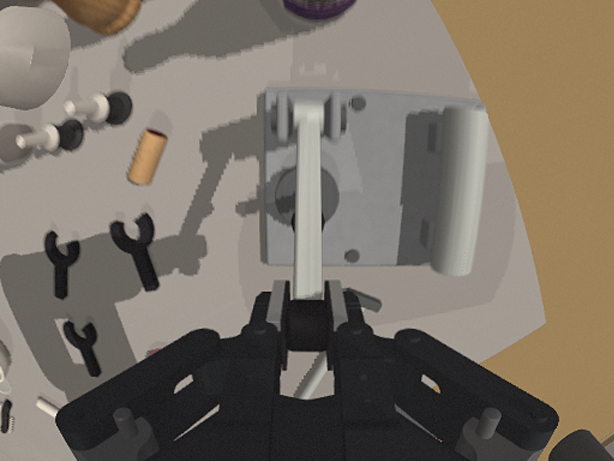

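The lever has risen to about 0.75 rad and is held firmly. The bottle top is at about z=230 and the gripper body passes above it, so I continue the arc.

jog_arm(plan="0.4 0.01 0.37 0; 0.86 0.02 0.68 0; 1.35 0.03 0.92 0; 1.88 0.04 1.08 0; 2.42 0.05 1.16 0")

```text
t: 6.5
ee_pos: [638.7, 139.6, 205.7]
tcp_rot: [[1.0, 0.022, -0.004], [0.022, -1.0, -0.004], [-0.004, 0.004, -1.0]]
wrist_force: [-4.1, -7.6, -4.3]
width: 14.9
finger_force: 39.0
```

jog_arm(plan="0.4 0.01 0 0; 0.8 0.02 -0.03 0; 1 0.02 -0.06 0; 1 0.02 -0.06 0")

```text
t: 6.83
ee_pos: [669.5, 139.9, 203.7]
tcp_rot: [[1.0, 0.022, -0.002], [0.022, -1.0, -0.003], [-0.002, 0.003, -1.0]]
wrist_force: [-1.5, -7.8, -0.8]
width: 15.8
finger_force: 39.1
```

jog_arm(plan="0 0 0 0; 0 0 0 0; 0 0 0 0; 0 0 1 0; 0 0 1.5 0", claw=0.7)

```text
t: 7.25
ee_pos: [668.7, 142.6, 251.6]
tcp_rot: [[1.0, 0.025, 0.001], [0.025, -1.0, 0.0], [0.001, -0.0, -1.0]]
wrist_force: [0.9, -0.2, 0.9]
width: 59.5
finger_force: 0.0
```

jog_arm(plan="-1 0 0 0; -2.2 0 0 0; -3.4 0 0 0; -4.6 0 0 0; -4.6 0 0 0")

```text
t: 7.67
ee_pos: [525.2, 142.7, 248.6]
tcp_rot: [[1.0, 0.027, -0.005], [0.027, -1.0, -0.0], [-0.005, 0.0, -1.0]]
wrist_force: [-0.7, -0.4, -0.8]
width: 59.8
finger_force: 0.0
```

```bash
python3 - <<'E'
from h import *
env.read_camera('wrist');env.read_camera('wrist')
s=env.get_state(); print(np.round(s['tcp_rot'],3),np.round(s['ee_pos'],1))
save('wrist','w5.png',scale=1.5)
for n,z in [('keeper_grip',205),('post_seat',30),('barrel_mouth',40),('spacer_0',6),('rod',6),('rod_shoulder',6)]:
    for d in env.tip_of(n,'wrist'):
        print(n,np.round(d['point']),round(d['confidence'],2),np.round(atz('wrist',d['point'],z)))
E
```

```text
[[ 1.     0.026  0.002]
 [ 0.026 -1.     0.   ]
 [ 0.002 -0.    -1.   ]] [530.  142.6 250.5]
keeper_grip [266.  12.] 0.89 [663. 140. 205.]
post_seat [260. 120.] 0.73 [589. 138.  30.]
barrel_mouth [359. 173.] 0.6 [531.  16.  40.]
spacer_0 [ 25. 172.] 0.9 [518. 515.   6.]
spacer_0 [ 86. 163.] 0.87 [531. 384.   6.]
spacer_0 [140. 149.] 0.69 [548. 296.   6.]
spacer_0 [65. 88.] 0.68 [641. 416.   6.]
spacer_0 [ 88. 231.] 0.67 [424. 400.   6.]
rod [272. 247.] 0.58 [412. 117.   6.]
rod_shoulder [298. 206.] 0.65 [475.  84.   6.]
rod_shoulder [97. 86.] 0.49 [637. 360.   6.]
```

View pics/w5.png

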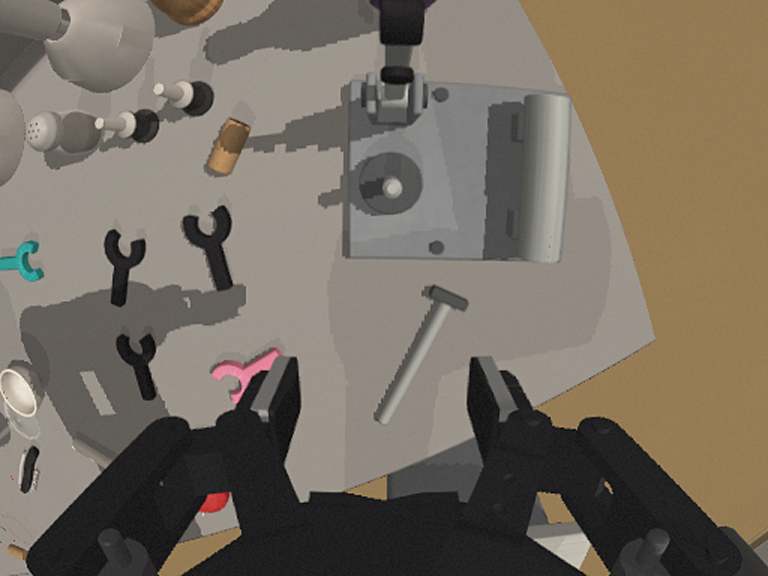

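Lever is fully up at (400,20), post top at (393,187), the three black spacers at (207,235), (125,258) and (137,355), rod head at (446,298).

```bash
cat >> h.py <<'E'
from scipy.optimize import minimize
def spoly():
    a=np.linspace(np.arcsin(8/22),2*np.pi-np.arcsin(8/22),60); b=np.linspace(2*np.pi-np.arcsin(8/11),np.arcsin(8/11),40)
    return np.r_[np.c_[22*np.cos(a),22*np.sin(a)],np.c_[11*np.cos(b),11*np.sin(b)]]
TON=np.array([(-62,-7),(-62,7),(-18,7),(-18,-7)])
def render(cam,v,z0,S=4):
    m=np.zeros((384*S,512*S),np.uint8);c,s=np.cos(v[2]),np.sin(v[2]);R=np.array([[c,s],[-s,c]])
    for z in (z0,z0+6,z0+12):
        for P in (spoly(),TON):
            Q=P@R+v[:2]
            q=np.array([proj(cam,(*p,z)) for p in Q])
            cv2.fillPoly(m,[np.round((q+.5)*S-.5).astype(np.int32)],1)
    return cv2.resize(m.astype(np.float32),(512,384),interpolation=cv2.INTER_AREA)
def fitspacer(cam,reg,z0=0,th0=None):
    rr,cc=np.nonzero(reg); w=np.array([atz(cam,(c,r),z0+6)[:2] for r,c in zip(rr,cc)]);m=w.mean(0)
    u=np.linalg.svd(w-m,full_matrices=False)[2][0]; t=np.arctan2(u[1],u[0]); best=None
    f=lambda v:-(lambda k:np.minimum(k,reg).sum()/np.maximum(k,reg).sum())(render(cam,v,z0))
    for th in (t,t+np.pi):
        x0=[m[0]+14*np.cos(th),m[1]+14*np.sin(th),th]
        o=minimize(f,x0,method='Nelder-Mead',options=dict(initial_simplex=[x0]+[[x0[0]+a,x0[1]+b,th+c] for a,b,c in [(5,0,0),(0,5,0),(0,0,.1)]],maxfev=90))
        if best is None or o.fun<best.fun: best=o
    v=best.x; v[2]=(v[2]+np.pi)%(2*np.pi)-np.pi
    return v,-best.fun
def spacers(cam='wrist',near=None):
    im=env.read_camera(cam); out=[]
    for d in env.silhouettes('spacer_0',cam):
        r=d['region']
        if r.sum()<40: continue
        col=im[r].mean(0)
        if col.max()-col.min()>40: continue
        v,i=fitspacer(cam,r.astype(np.float32)); out.append((v,i)); print('spacer',np.round(v[:2],1),'deg',round(np.degrees(v[2]),1),'iou',round(i,2),'conf',round(d['confidence'],2),np.round(d['point']),np.round(col))
    return out
E
python3 - <<'E'
from h import *
print('post top',atz('wrist',np.array((393,187))/1.5,86),'seat',atz('wrist',np.array((390,183))/1.5,30))
print('corner', [np.round(atz('wrist',np.array(p)/1.5,12),1) for p in [(346,258),(560,262),(350,82)]])
print('rod', [np.round(atz('wrist',np.array(p)/1.5,8),1) for p in [(380,420),(446,298),(440,308)]])
spacers()
E
```

```text
post top [586.01360205 137.60335622  86.        ] seat [584.97536114 138.67975642  30.        ]
corner [array([519.9, 173.8,  12. ]), array([522.2, -15.3,  12. ]), array([666.8, 172.6,  12. ])]
rod [array([356.2, 141.6,   8. ]), array([485. ,  86.2,   8. ]), array([475.5,  90.9,   8. ])]Traceback (most recent call last):
  File "<stdin>", line 5, in <module>
  File "h.py", line 54, in spacers
    v,i=fitspacer(cam,r.astype(np.float32)); out.append((v,i)); print('spacer',np.round(v[:2],1),'deg',round(np.degrees(v[2]),1),'iou',round(i,2),'conf',round(d['confidence'],2),np.round(d['point']),np.round(col))
        ~~~~~~~~~^^^^^^^^^^^^^^^^^^^^^^^^^^
  File "h.py", line 43, in fitspacer
    o=minimize(f,x0,method='Nelder-Mead',options=dict(initial_simplex=[x0]+[[x0[0]+a,x0[1]+b,th+c] for a,b,c in [(5,0,0),(0,5,0),(0,0,.1)]],maxfev=90))
    res = _minimize_neldermead(fun, x0, args, callback, bounds=bounds,
                               **options)
    fxr = func(xr)
    fx = function(np.copy(x), *(wrapper_args + args))
  File "h.py", line 40, in <lambda>
    f=lambda v:-(lambda k:np.minimum(k,reg).sum()/np.maximum(k,reg).sum())(render(cam,v,z0))
                                                                           ~~~~~~^^^^^^^^^^
  File "h.py", line 34, in render
    q=np.array([proj(cam,(*p,z)) for p in Q])
                ~~~~^^^^^^^^^^^^
  File "h.py", line 18, in proj
    c=env.calibration(cam);K=np.array(c['intrinsics']);R=np.array(c['orientation']);p=np.array(c['position'])
ValueError: time passes only in moves, steps and waits
```

```bash
sed -i 's/c=env.calibration(cam);/c=cal(cam);/' h.py; sed -i '2a _C={}\ndef cal(cam):\n    if cam not in _C: _C[cam]=env.calibration(cam)\n    return _C[cam]' h.py
python3 - <<'E'
from h import *
spacers(); print(env.get_state()['t'])
E
```

```text
spacer [546.7 300.9] deg 12.5 iou 0.82 conf 0.91 [146. 161.] [41. 39. 40.]
spacer [525.4 391.9] deg -18.8 iou 0.72 conf 0.6 [ 78. 173.] [33. 31. 33.]
spacer [420.8 396.2] deg 3.2 iou 0.8 conf 0.58 [ 90. 240.] [28. 27. 28.]
8.3167
```

jog_arm(plan="-0.2 1.1 -0.6 0.6; -0.4 2.2 -1.2 1.2; -0.6 3.4 -1.8 1.8; -0.8 4.5 -2.4 2.2; -0.9 4.95 -3 2.2")

```text
t: 8.73
ee_pos: [502.8, 294.3, 158.8]
tcp_rot: [[0.976, 0.219, -0.0], [0.219, -0.976, 0.001], [0.0, -0.001, -1.0]]
wrist_force: [-0.4, 0.3, -0.4]
width: 59.6
finger_force: 0.0
```

jog_arm(plan="0 0 -0.4 0; 0 0 -0.4 0; 0 0 -0.4 0")

```text
t: 8.98
ee_pos: [504.1, 289.9, 147.5]
tcp_rot: [[0.977, 0.214, -0.001], [0.214, -0.977, -0.001], [-0.001, 0.001, -1.0]]
wrist_force: [-0.4, 0.2, 1.2]
width: 59.6
finger_force: 0.0
```

```bash
python3 - <<'E'
from h import *
s=env.get_state(); print(np.round(s['tcp_rot'],3),np.round(s['ee_pos'],1))
save('wrist','w6.png',scale=1.2)
spacers()
E
```

```text
[[ 0.977  0.214 -0.001]
 [ 0.214 -0.977 -0.001]
 [-0.001  0.001 -1.   ]] [504.1 289.9 147.5]
spacer [526.7 392.7] deg -17.4 iou 0.81 conf 0.82 [145. 155.] [40. 38. 39.]
spacer [422.7 396.1] deg 1.8 iou 0.76 conf 0.7 [138. 248.] [41. 39. 40.]
```

View pics/w6.png

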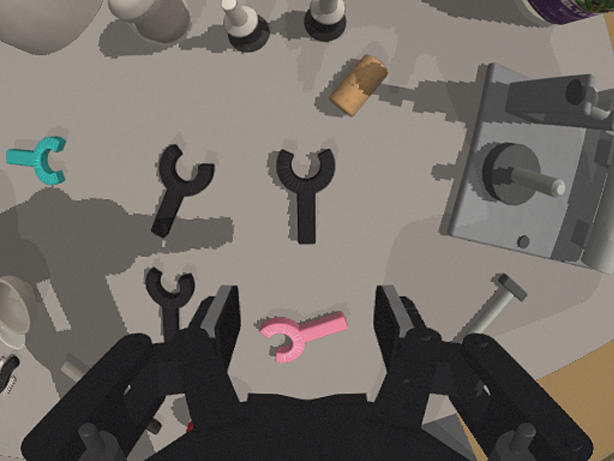

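Black spacer A at (305,190) sits lined up between the pads and pink is clear at (300,335). Descending to grip the tongue.

jog_arm(plan="0 0.04 -1.3 0; 0 0.04 -2.6 0; 0 0.04 -3.9 0; 0 0.04 -4.35 0; 0 0.04 -4.35 0")

```text
t: 9.55
ee_pos: [502.3, 290.4, 14.1]
tcp_rot: [[0.977, 0.214, -0.006], [0.214, -0.977, -0.003], [-0.006, 0.002, -1.0]]
wrist_force: [-0.8, 0.2, 0.5]
width: 59.8
finger_force: 0.0
```

```bash
cat >> h.py <<'E'
def dark(cam='wrist',lim=(80,900),rows=300,z0=0,near=None,thr=75):
    im=env.read_camera(cam).astype(int); m=((im.max(2)<thr)).astype(np.uint8)
    n,l,st,ce=cv2.connectedComponentsWithStats(m,connectivity=4)
    for k in range(1,n):
        if st[k,4]<150 or st[k,4]>9000: continue
        w=atz(cam,ce[k],z0+6)[:2]
        if near is not None and np.hypot(*(w-near))>60: continue
        v,i=fitspacer(cam,(l==k).astype(np.float32),z0)
        print('dark',np.round(v[:2],1),round(np.degrees(v[2]),1),'iou',round(i,2),st[k,4])
E
python3 - <<'E'
from h import *
s=env.get_state(); print(np.round(s['ee_pos'],1))
dark(near=(540,298))
save('wrist','w7.png',scale=1.2)
E
```

```text
[502.3 290.4  14.1]
dark [547.6 301.8] 13.1 iou 0.87 6083
```

View pics/w7.png

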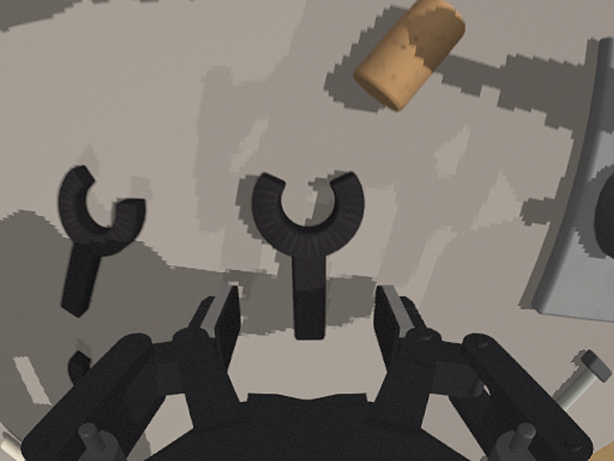

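jog_arm(plan="0 0.04 0.1 0; 0 0.04 0.1 0; 0 0.04 0.1 0; 0 0.04 0.1 0; 0 0.04 0.1 0", claw=0, newtons=60)

```text
t: 10.07
ee_pos: [504.8, 293.6, 22.2]
tcp_rot: [[0.977, 0.215, 0.003], [0.215, -0.977, 0.001], [0.003, -0.001, -1.0]]
wrist_force: [-2.3, -1.1, 7.3]
width: 11.3
finger_force: 58.5
```

jog_arm(plan="0 0 0 0; 0 0 0 0; 0 0 0 0; 0 0 0 0")

```text
t: 10.4
ee_pos: [504.8, 293.6, 22.2]
tcp_rot: [[0.977, 0.215, 0.003], [0.215, -0.977, 0.001], [0.003, -0.001, -1.0]]
wrist_force: [-1.8, -0.8, 6.6]
width: 11.0
finger_force: 58.5
```

jog_arm(plan="0 0 0.7 0; 0 0 1.7 0; 0 0 2.4 0; 0 0 2.4 0; 0 0 2.4 0")

```text
t: 10.82
ee_pos: [504.7, 293.5, 94.0]
tcp_rot: [[0.977, 0.215, 0.003], [0.215, -0.977, 0.002], [0.003, -0.001, -1.0]]
wrist_force: [0.3, -0.8, -1.4]
width: 11.0
finger_force: 58.7
```

```bash
python3 - <<'E'
from h import *
s=env.get_state(); print(np.round(s['tcp_rot'],3),np.round(s['ee_pos'],1))
E
```

```text
[[ 0.977  0.215  0.003]
 [ 0.215 -0.977  0.002]
 [ 0.003 -0.001 -1.   ]] [504.7 293.5  94. ]
```

```bash
python3 - <<'E'
from h import *
save('wrist','w8.png',scale=1.2)
spacers()
for d in env.silhouettes('spacer_0','wrist')[:3]:
    print(np.round(d['point']),d['region'].sum())
    if np.hypot(*(d['point']-np.array([256,200])))<60:
        print(fitspacer('wrist',d['region'].astype(np.float32),72))
E
```

```text
spacer [526.3 391.3] deg -16.7 iou 0.83 conf 0.98 [124. 167.] [43. 41. 42.]
spacer [421.6 395.9] deg -33.4 iou 0.53 conf 0.69 [124. 274.] [43. 41. 42.]
spacer [516.  295.6] deg 12.0 iou 0.43 conf 0.63 [259. 196.] [41. 39. 41.]
[124. 167.] 2390
[124. 274.] 1293
[ 10. 144.] 793
```

View pics/w8.png

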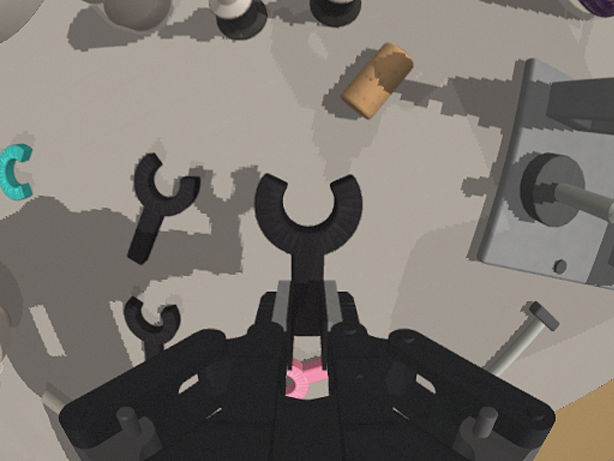

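jog_arm(plan="-0.2 -1.1 0 -0.6; -0.4 -2.2 0 -1.2; -0.5 -3.3 0 -1.8; -0.5 -4.4 0 -2.2; -0.5 -5.2 0 -2.2")

```text
t: 11.43
ee_pos: [487.9, 134.9, 91.0]
tcp_rot: [[1.0, 0.022, -0.002], [0.022, -1.0, -0.001], [-0.002, 0.001, -1.0]]
wrist_force: [-1.0, -0.5, -0.1]
width: 11.4
finger_force: 58.7
```

jog_arm(plan="0 0 0 0; 0 0 -0.6 0; 0 0 -0.6 0; 0 0 -0.6 0")

```text
t: 11.77
ee_pos: [487.8, 137.2, 72.8]
tcp_rot: [[1.0, 0.025, -0.004], [0.025, -1.0, -0.001], [-0.004, 0.001, -1.0]]
wrist_force: [0.2, 0.6, -0.8]
width: 11.2
finger_force: 58.8
```

```bash
python3 - <<'E'
from h import *
s=env.get_state(); print(np.round(s['tcp_rot'],3),np.round(s['ee_pos'],1),s['width'])
save('wrist','w9.png',scale=1.5)
z=s['ee_pos'][2]-16
im=env.read_camera('wrist').astype(int);m=(im.max(2)<75)
for r in range(130,200,8): print(r,[c for c in range(180,330) if m[r,c]!=m[r,c-1]])
for n,zz in [('post_seat',30),('barrel_mouth',40)]:
    for d in env.tip_of(n,'wrist'): print(n,np.round(d['point']),round(d['confidence'],2),np.round(atz('wrist',d['point'],zz),1))
print(proj('wrist',(*s['ee_pos'][:2]+43.6*s['tcp_rot'][:2,0],z)),proj('wrist',(*s['ee_pos'][:2]+43.6*s['tcp_rot'][:2,0],z+6)))
print('post at',proj('wrist',(587.5,138.3,30)),proj('wrist',(587.5,138.3,86)))
E
```

```text
[[ 1.     0.025 -0.004]
 [ 0.025 -1.    -0.001]
 [-0.004  0.001 -1.   ]] [487.8 137.2  72.8] 11.237715593658026
130 []
138 []
146 [220, 227, 289, 294]
154 [215, 240, 275, 299, 310, 311]
162 [213, 237, 278, 301, 310, 311]
170 [212, 236, 278, 302]
178 [213, 239, 276, 301]
186 [215, 247, 267, 299]
194 [220, 294]
post_seat [258.  67.] 0.7 [585.8 139.1  30. ]
barrel_mouth [441. 173.] 0.94 [530.1  18.4  40. ]
[257.2814664  169.57121609] [257.35556606 172.31870763]
post at [259.5550044   64.32375066] [261.51750958  46.32199838]
```

View pics/w9.png

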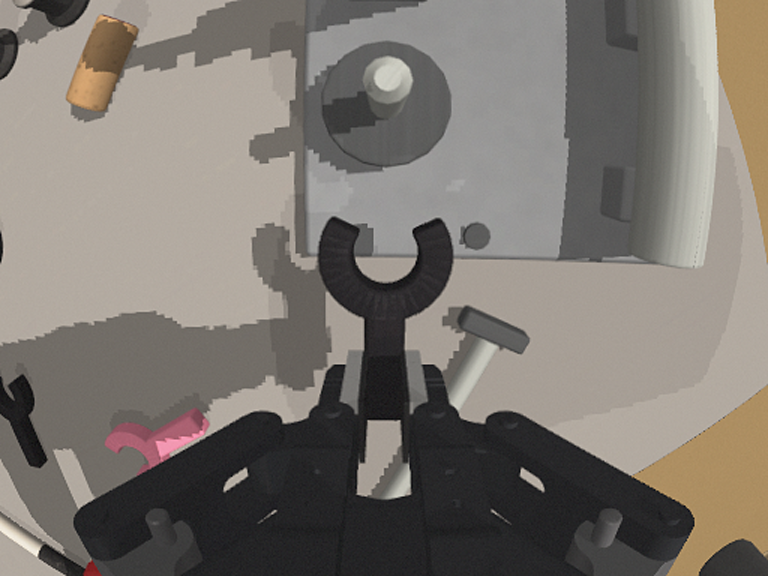

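```bash
python3 - <<'E'
from h import *
print('front',atz('wrist',(258.3,110),30)+[25,0,0],'L',atz('wrist',(214.8,68),30),'R',atz('wrist',(301.3,68),30))
print('top',atz('wrist',(258.7,49.3),86))
for x in (584,586,588):
  a=np.linspace(0,6.28,200);q=np.array([proj('wrist',(x+25*np.cos(t),139+25*np.sin(t),30)) for t in a]);print(x,(q.min(0)*1.5).round(1),(q.max(0)*1.5).round(1))
E
```

```text
front [585.83390568 138.30002841  30.        ] L [585.25570376 163.88789783  30.        ] R [586.61876719 114.22282772  30.        ]
top [586.36907713 139.32369213  86.        ]
584 [321.8  43.5] [452.4 169.7]
586 [321.9  38.7] [452.5 164.5]
588 [322.1  33.9] [452.6 159.4]
```

jog_arm(plan="0 0.025 -0.3 0; 0 0.025 -0.6 0; 0.3 0.025 -0.6 0; 0.6 0.025 -0.6 0; 0.9 0.025 -0.6 0")

```text
t: 12.38
ee_pos: [515.8, 137.9, 55.0]
tcp_rot: [[1.0, 0.025, -0.001], [0.025, -1.0, -0.0], [-0.001, 0.0, -1.0]]
wrist_force: [-0.1, 0.5, -0.7]
width: 11.1
finger_force: 58.8
```

jog_arm(plan="0.3 0 0 0; 0.6 0 0 0; 0.92 0 0 0; 0.92 0 0 0")

```text
t: 12.72
ee_pos: [544.3, 137.8, 55.3]
tcp_rot: [[1.0, 0.024, -0.0], [0.024, -1.0, -0.0], [-0.0, 0.0, -1.0]]
wrist_force: [1.2, 0.5, -1.2]
width: 11.4
finger_force: 58.8
```

jog_arm(plan="0 0 -0.05 0; 0 0 -0.1 0; 0 0 -0.1 0")

```text
t: 12.97
ee_pos: [542.8, 137.9, 52.5]
tcp_rot: [[1.0, 0.025, -0.001], [0.025, -1.0, -0.0], [-0.001, 0.0, -1.0]]
wrist_force: [0.6, -1.1, -0.3]
width: 11.3
finger_force: 58.8
```

```bash
python3 - <<'E'
from h import *
s=env.get_state(); print(np.round(s['tcp_rot'],3),np.round(s['ee_pos'],1),s['width'],np.round(s['wrist_force'],1))
save('wrist','w10.png',(130,60,390,290),2.2)
E
```

```text
[[ 1.     0.025 -0.001]
 [ 0.025 -1.    -0.   ]
 [-0.001  0.    -1.   ]] [542.8 137.9  52.5] 11.2616734003224 [ 0.6 -1.1 -0.3]
```

View pics/w10.png

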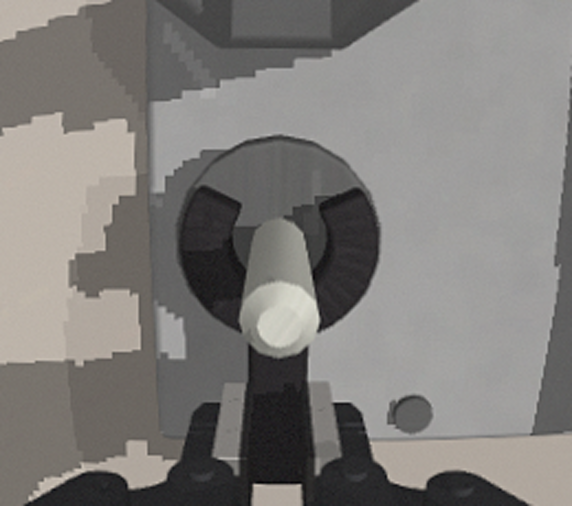

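The spacer ring encloses the post at about (275,270) in the crop. Lower, release, rise.

jog_arm(plan="0 0 -0.04 0; 0 0 -0.06 0; 0 0 -0.06 0")

```text
t: 13.27
ee_pos: [543.5, 138.0, 52.0]
tcp_rot: [[1.0, 0.025, 0.0], [0.025, -1.0, 0.0], [0.0, -0.0, -1.0]]
wrist_force: [-2.3, -0.1, 4.3]
width: 12.3
finger_force: 40.8
```

jog_arm(plan="0 0 0 0; 0 0 0 0; 0 0 0 0; 0 0 0.5 0; 0 0 1.5 0", claw=0.6)

```text
t: 13.68
ee_pos: [541.1, 137.4, 92.6]
tcp_rot: [[1.0, 0.025, -0.008], [0.025, -1.0, -0.002], [-0.008, 0.001, -1.0]]
wrist_force: [-0.8, 0.6, -0.3]
width: 51.4
finger_force: 0.0
```

jog_arm(plan="-1 0.2 0.5 0; -1.5 1.4 1 0; -1.5 2.6 1.5 0; -1.5 3.8 1.5 0; -1.8 5 1.5 0")

```text
t: 14.1
ee_pos: [490.4, 289.5, 143.0]
tcp_rot: [[1.0, 0.023, 0.003], [0.023, -1.0, 0.001], [0.003, -0.001, -1.0]]
wrist_force: [0.4, 0.0, -1.0]
width: 51.4
finger_force: 0.0
```

```bash
python3 - <<'E'
from h import *
env.read_camera('wrist')
s=env.get_state(); print(np.round(s['tcp_rot'],3),np.round(s['ee_pos'],1),s['width'],np.round(s['wrist_force'],1),s['t'])
save('wrist','w11.png')
spacers()
dark(near=(575,139),z0=30)
E
```

```text
[[ 1.     0.029  0.001]
 [ 0.029 -1.     0.004]
 [ 0.001 -0.004 -1.   ]] [487.4 295.1 142.1] 51.15293750716577 [-3.3  4.4 -1. ] 14.15
spacer [585.1 115.7] deg 2.6 iou 0.71 conf 0.92 [430. 112.] [36. 35. 35.]
spacer [527.1 388.2] deg -17.1 iou 0.82 conf 0.76 [142. 159.] [41. 39. 40.]
spacer [424.  391.9] deg -0.4 iou 0.61 conf 0.72 [156. 252.] [39. 37. 38.]
spacer [668.2 306.8] deg 111.8 iou 0.82 conf 0.23 [241.   7.] [38. 37. 36.]
dark [590.  197.1] 167.6 iou 0.14 550
dark [583.8 146.2] 11.1 iou 0.61 2496
```

jog_arm(plan="0 1 -0.5 -1; 0 2 -1 -2; 0 3 -1.5 -3; 0 3.6 -2 -3.7; 0 3.6 -2 -3.7")

```text
t: 14.77
ee_pos: [488.1, 396.4, 77.2]
tcp_rot: [[0.955, -0.296, -0.005], [-0.296, -0.955, -0.003], [-0.004, 0.004, -1.0]]
wrist_force: [-0.3, 0.2, -1.5]
width: 51.3
finger_force: 0.0
```

```bash
cat >> h.py <<'E'
def settle():
    env.read_camera('wrist');env.read_camera('wrist');env.read_camera('wrist')
    s=env.get_state(); print('tcp',np.round(s['ee_pos'],1),'yaw',round(np.degrees(np.arctan2(s['tcp_rot'][1,0],s['tcp_rot'][0,0])),1),'w',round(s['width'],1),'F',np.round(s['wrist_force'],1),'t',s['t'],'j6',round(s['joint_positions'][5],2)); return s
E
python3 - <<'E'
from h import *
settle(); spacers()
E
```

```text
tcp [490.3 394.5  81.7] yaw -17.1 w 51.3 F [ 0.5  0.2 -0.1] t 14.9167 j6 2.49
spacer [420.4 396.7] deg 4.3 iou 0.74 conf 0.8 [285. 292.] [38. 36. 37.]
spacer [526.3 392.8] deg -16.6 iou 0.86 conf 0.76 [246. 181.] [41. 39. 40.]
spacer [588.6 102.3] deg 159.7 iou 0.82 conf 0.55 [510.  17.] [23. 23. 23.]
```

jog_arm(plan="-0.2 0.37 -0.3 0; -0.2 0.37 -1.2 0; -0.2 0.37 -2 0; -0.2 0.37 -2 0; -0.2 0.37 -2 0")

```text
t: 15.43
ee_pos: [482.7, 406.5, 20.3]
tcp_rot: [[0.956, -0.294, -0.002], [-0.294, -0.956, -0.002], [-0.002, 0.002, -1.0]]
wrist_force: [-0.6, -0.7, 1.0]
width: 51.0
finger_force: 0.0
```

```bash
python3 - <<'E'
from h import *
s=settle(); dark(near=(515,396))
E
```

```text
tcp [484.5 407.8  23.8] yaw -17.1 w 51.3 F [ 0.3 -0.3 -0.2] t 15.5833 j6 2.51
dark [526.4 392.5] -16.5 iou 0.86 5312
```

jog_arm(plan="-0.02 -0.07 -0.08 0; -0.02 -0.07 -0.08 0; -0.02 -0.07 -0.08 0; -0.02 -0.07 -0.08 0; -0.02 -0.07 -0.08 0", claw=0, newtons=60)

```text
t: 16.05
ee_pos: [483.2, 405.0, 19.6]
tcp_rot: [[0.956, -0.294, 0.001], [-0.294, -0.956, 0.0], [0.001, -0.001, -1.0]]
wrist_force: [-0.9, -0.4, 2.2]
width: 11.8
finger_force: 60.6
```

jog_arm(plan="0 0 0 0; 0 0 0 0; 0 0 0 0; 0 0 0 0")

```text
t: 16.38
ee_pos: [483.2, 405.0, 19.6]
tcp_rot: [[0.956, -0.294, 0.001], [-0.294, -0.956, 0.0], [0.0, -0.0, -1.0]]
wrist_force: [0.6, -1.1, 6.2]
width: 11.6
finger_force: 60.9
```

jog_arm(plan="0 0 0.7 0; 0 0 1.7 0; 0 0 2.4 0; 0 0 2.4 0; 0 0 2.4 0")

```text
t: 16.8
ee_pos: [483.4, 405.2, 92.0]
tcp_rot: [[0.956, -0.294, 0.002], [-0.294, -0.956, 0.001], [0.001, -0.002, -1.0]]
wrist_force: [0.2, -0.8, -0.7]
width: 11.7
finger_force: 60.2
```

```bash
python3 - <<'E'
from h import *
s=settle()
im=env.read_camera('wrist').astype(int);m=(im.max(2)<75)
for r in range(130,200,8): print(r,[c for c in range(180,330) if m[r,c]!=m[r,c-1]])
print(proj('wrist',(*s['ee_pos'][:2]+44.5*s['tcp_rot'][:2,0],s['ee_pos'][2]-16)))
E
```

```text
tcp [482.1 404.3  88.9] yaw -17.1 w 11.5 F [ 0.4 -0.7 -1.3] t 16.95 j6 2.51
130 []
138 []
146 [214, 235, 277, 297]
154 [211, 236, 276, 300]
162 [210, 234, 278, 301]
170 [210, 235, 276, 301]
178 [211, 240, 271, 300]
186 [214, 296]
194 [220, 291]
[256.0678364  165.92962052]
```

jog_arm(plan="0 -1.2 0.1 0.8; 0 -2.4 0.1 1.6; 0.1 -3.6 0.1 2.4; 0.1 -4.8 0.1 3.2; 0.2 -6 0.1 3.7")

```text
t: 17.42
ee_pos: [487.9, 223.1, 92.7]
tcp_rot: [[1.0, 0.029, -0.002], [0.029, -1.0, -0.001], [-0.002, 0.001, -1.0]]
wrist_force: [0.6, 0.0, -0.3]
width: 12.1
finger_force: 60.2
```

jog_arm(plan="0 -1.2 0 0; 0 -2.2 0 0; 0 -2.85 0 0; 0 -2.85 0 0; 0 -2.85 0 0")

```text
t: 17.83
ee_pos: [488.6, 138.6, 93.2]
tcp_rot: [[1.0, 0.023, -0.001], [0.023, -1.0, -0.0], [-0.001, 0.0, -1.0]]
wrist_force: [0.2, 0.5, 0.2]
width: 11.5
finger_force: 60.2
```

```bash
cat >> h.py <<'E'
def held(off,dz):
    s=settle(); im=env.read_camera('wrist').astype(int);m=(im.max(2)<75); T=s['ee_pos'];X=s['tcp_rot'][:2,0]
    C=[*T[:2]+off*X,T[2]-dz]; print('ring model px',proj('wrist',C).round(1),'centre',np.round(C,1))
    for r in range(150,182,4): print(r,[c for c in range(190,320) if m[r,c]!=m[r,c-1]])
    mid=np.array([0.,0,0]);
    for d in env.tip_of('post_seat','wrist')[:1]: print('post',np.round(atz('wrist',d['point'],30),1),d['confidence'])
E
python3 - <<'E'
from h import *
held(45,13.6)
E
```

```text
tcp [488.7 140.2  93.6] yaw 1.5 w 11.6 F [-0.7 -0.7 -0.3] t 17.9833 j6 1.75
ring model px [256.8 166.2] centre [533.7 141.4  80. ]
150 [212, 237, 250, 298, 309, 310]
154 [211, 236, 250, 273, 275, 300, 308, 309]
158 [210, 234, 250, 273, 277, 301]
162 [210, 234, 250, 273, 278, 301]
166 [209, 234, 251, 272, 277, 301]
170 [210, 235, 276, 301]
174 [210, 236, 275, 300]
178 [211, 240, 272, 300]
post [586.  138.9  30. ] 0.62
```

jog_arm(plan="0 -0.1 -0.5 0; 0 -0.1 -0.93 0; 0 -0.1 -0.93 0; 0 -0.1 -0.93 0")

```text
t: 18.42
ee_pos: [488.4, 136.9, 65.6]
tcp_rot: [[1.0, 0.025, -0.002], [0.025, -1.0, -0.0], [-0.002, 0.0, -1.0]]
wrist_force: [-0.5, -0.3, -0.1]
width: 11.7
finger_force: 60.2
```

```bash
python3 - <<'E'
from h import *
held(45,13.6)
E
```

```text
tcp [489.5 136.8  67.1] yaw 1.4 w 11.4 F [-0.3  0.2 -0.6] t 18.5667 j6 1.75
ring model px [256.3 166.2] centre [534.5 137.9  53.5]
150 [212, 237, 243, 269, 274, 298]
154 [211, 236, 243, 269, 275, 300, 314, 315]
158 [210, 234, 243, 269, 277, 301, 310, 312]
162 [210, 234, 243, 269, 278, 301, 310, 311]
166 [210, 234, 243, 269, 277, 301]
170 [210, 235, 243, 269, 276, 301]
174 [210, 237, 243, 269, 274, 301]
178 [211, 240, 245, 267, 272, 300]
```

jog_arm(plan="0 0.02 -0.06 0; 0.3 0.02 -0.08 0; 0.6 0.02 -0.08 0; 0.9 0.02 -0.08 0; 1.2 0.02 -0.08 0")

```text
t: 19.08
ee_pos: [525.4, 137.1, 63.9]
tcp_rot: [[1.0, 0.025, 0.0], [0.025, -1.0, 0.0], [0.0, 0.0, -1.0]]
wrist_force: [-0.1, -0.2, -1.2]
width: 11.8
finger_force: 60.2
```

jog_arm(plan="0.25 0 0 0; 0.52 0 0 0; 0.52 0 0 0; 0.52 0 -0.06 0; 0.52 0 -0.1 0")

```text
t: 19.5
ee_pos: [540.4, 137.0, 61.1]
tcp_rot: [[1.0, 0.025, -0.0], [0.025, -1.0, -0.0], [-0.0, 0.0, -1.0]]
wrist_force: [-4.7, -0.6, 12.4]
width: 12.0
finger_force: 61.6
```

jog_arm(plan="0 0 -0.03 0; 0 0 -0.03 0")

```text
t: 19.67
ee_pos: [540.5, 137.1, 61.2]
tcp_rot: [[1.0, 0.025, 0.001], [0.025, -1.0, -0.0], [0.001, 0.0, -1.0]]
wrist_force: [-3.9, -1.3, 8.4]
width: 11.8
finger_force: 61.3
```

jog_arm(plan="0 0 0 0; 0 0 0 0; 0 0 0 0; 0 0 0.5 0; 0 0 1.5 0", claw=0.6)

```text
t: 20.08
ee_pos: [537.9, 136.5, 100.9]
tcp_rot: [[1.0, 0.025, -0.009], [0.025, -1.0, -0.002], [-0.009, 0.001, -1.0]]
wrist_force: [0.9, 0.5, 0.2]
width: 51.1
finger_force: 0.0
```

jog_arm(plan="-1 0.5 0.2 0; -2 1.5 0.2 0; -3 2.5 0.2 0; -4 3.5 0.2 0; -4.7 4.6 0.2 0")

```text
t: 20.5
ee_pos: [397.4, 275.4, 110.6]
tcp_rot: [[1.0, 0.024, -0.0], [0.024, -1.0, -0.0], [-0.001, 0.0, -1.0]]
wrist_force: [1.4, 0.7, -2.0]
width: 51.1
finger_force: 0.0
```

jog_arm(plan="-0.3 1.2 0 0.3; -0.6 2.4 0 0.3; -0.6 3.6 0 0.3; -0.6 3.9 0 0.3; -0.6 3.9 -0.2 0.3")

```text
t: 20.92
ee_pos: [381.2, 394.3, 105.3]
tcp_rot: [[0.999, 0.054, 0.001], [0.054, -0.999, 0.001], [0.001, -0.001, -1.0]]
wrist_force: [0.3, 0.3, 0.2]
width: 50.8
finger_force: 0.0
```

```bash
python3 - <<'E'
from h import *
settle(); spacers()
E
```

```text
tcp [381.3 390.6 103.6] yaw 2.9 w 51.7 F [-0.3 -0.5  1. ] t 21.0667 j6 2.25
```

```bash
python3 - <<'E'
from h import *
settle(); save('wrist','w12.png',scale=1.2); dark(near=(410,394)); spacers()
for d in env.silhouettes('spacer_0','wrist'): print(d['point'],d['confidence'])
spacers('top')
E
```

```text
tcp [382.  391.2 105.1] yaw 2.8 w 51.5 F [ 0.1  0.  -0.8] t 21.3167 j6 2.25
dark [421.9 396.7] 4.4 iou 0.86 2310
spacer [421.5 396.2] deg 4.5 iou 0.84 conf 0.57 [254. 168.] [43. 40. 41.]
[392.9, 182.5] 0.79
[254.3, 167.6] 0.57
[87.9, 43.6] 0.55
spacer [597.  133.9] deg 2.0 iou 0.75 conf 0.68 [310. 155.] [34. 34. 36.]
```

jog_arm(plan="-0.17 0.06 -0.8 0.3; -0.17 0.06 -1.8 0.3; -0.17 0.06 -2.7 0.3; -0.17 0.06 -2.8 0.3; -0.17 0.06 -2.8 0.3")

```text
t: 22.08
ee_pos: [375.5, 393.0, 19.4]
tcp_rot: [[0.997, 0.077, -0.003], [0.077, -0.997, -0.003], [-0.003, 0.003, -1.0]]
wrist_force: [-0.3, -0.2, 0.4]
width: 51.3
finger_force: 0.0
```

```bash
python3 - <<'E'
from h import *
s=settle(); dark(near=(415,396))
E
```

```text
tcp [377.5 394.7  23. ] yaw 4.4 w 51.0 F [-0.   0.6 -0.4] t 22.2333 j6 2.23
dark [422.2 396.4] 4.4 iou 0.86 5356
```

jog_arm(plan="0 -0.055 -0.08 0; 0 -0.055 -0.08 0; 0 -0.055 -0.08 0; 0 -0.055 -0.08 0; 0 -0.055 -0.08 0", claw=0, newtons=60)

```text
t: 22.7
ee_pos: [376.7, 392.4, 19.1]
tcp_rot: [[0.997, 0.077, 0.001], [0.077, -0.997, 0.001], [0.001, -0.001, -1.0]]
wrist_force: [-1.2, -1.8, 4.1]
width: 11.9
finger_force: 60.5
```

jog_arm(plan="0 0 0 0; 0 0 0 0; 0 0 0 0; 0 0 0 0")

```text
t: 23.03
ee_pos: [376.7, 392.4, 19.1]
tcp_rot: [[0.997, 0.077, 0.001], [0.077, -0.997, 0.0], [0.001, -0.0, -1.0]]
wrist_force: [-1.4, -1.3, 5.1]
width: 11.9
finger_force: 60.7
```

jog_arm(plan="0 0 0.7 0; 0 0 1.7 0; 0 0 2.6 0; 0 0 2.6 0; 0 0 2.6 0")

```text
t: 23.45
ee_pos: [377.1, 392.7, 97.9]
tcp_rot: [[0.997, 0.077, 0.003], [0.077, -0.997, 0.002], [0.003, -0.002, -1.0]]
wrist_force: [-0.0, -0.1, -2.2]
width: 11.4
finger_force: 60.0
```

jog_arm(plan="0.6 -1 0 -0.2; 1.4 -2 0 -0.4; 2.2 -3 0 -0.6; 3 -4 0 -0.6; 3.6 -5 0 -0.6")

```text
t: 23.87
ee_pos: [484.9, 240.1, 94.6]
tcp_rot: [[1.0, 0.024, -0.002], [0.024, -1.0, -0.001], [-0.002, 0.001, -1.0]]
wrist_force: [0.5, -0.2, 0.1]
width: 12.0
finger_force: 59.9
```

jog_arm(plan="0 -1.1 0 0; 0 -2.2 0 0; 0 -3.4 0 0; 0 -3.5 0 0; 0 -3.5 0 0")

```text
t: 24.28
ee_pos: [483.8, 135.4, 94.8]
tcp_rot: [[1.0, 0.021, -0.003], [0.021, -1.0, -0.001], [-0.003, 0.001, -1.0]]
wrist_force: [0.4, -0.0, 0.6]
width: 11.4
finger_force: 60.0
```

```bash
python3 - <<'E'
from h import *
held(45,14)
E
```

```text
tcp [484.  138.   95.6] yaw 1.5 w 11.7 F [0.3 0.1 0.2] t 24.4333 j6 1.75
ring model px [257.  166.1] centre [529.  139.1  81.6]
150 [212, 238, 247, 271, 274, 299, 305, 306]
154 [211, 236, 246, 271, 276, 300]
158 [210, 235, 247, 272, 277, 302]
162 [210, 234, 249, 270, 278, 302]
166 [210, 234, 278, 302]
170 [210, 235, 277, 302]
174 [210, 237, 275, 301]
178 [212, 240, 272, 300]
post [584.8 139.3  30. ] 0.79
```

jog_arm(plan="0.15 -0.02 -0.4 0; 0.15 -0.02 -0.62 0; 0.15 -0.02 -0.62 0; 0.15 -0.02 -0.62 0")

```text
t: 24.87
ee_pos: [488.4, 137.0, 77.2]
tcp_rot: [[1.0, 0.025, -0.002], [0.025, -1.0, -0.0], [-0.002, 0.0, -1.0]]
wrist_force: [-0.0, -0.1, -0.3]
width: 11.5
finger_force: 60.0
```

```bash
python3 - <<'E'
from h import *
held(45,13.1)
E
```

```text
tcp [489.1 136.8  78.3] yaw 1.4 w 11.6 F [-0.7 -0.5 -0.3] t 25.0167 j6 1.75
ring model px [256.4 166.5] centre [534.1 137.9  65.2]
150 [212, 238, 243, 271, 274, 299, 314, 315]
154 [211, 236, 243, 271, 276, 300, 307, 309]
158 [210, 235, 243, 271, 278, 301, 307, 308]
162 [210, 234, 243, 271, 278, 302, 307, 308]
166 [210, 234, 243, 271, 278, 302]
170 [209, 236, 243, 271, 277, 302]
174 [211, 237, 245, 271, 275, 301]
178 [211, 240, 247, 269, 272, 300]
post [527.9  12.4  30. ] 0.72
```

jog_arm(plan="0 0.03 -0.07 0; 0.3 0.03 -0.07 0; 0.6 0.03 -0.07 0; 0.9 0.03 -0.07 0; 1.2 0.03 -0.07 0")

```text
t: 25.53
ee_pos: [525.3, 137.5, 75.7]
tcp_rot: [[1.0, 0.025, 0.0], [0.025, -1.0, -0.0], [0.0, 0.0, -1.0]]
wrist_force: [0.7, -0.0, -0.0]
width: 11.8
finger_force: 60.0
```

jog_arm(plan="0.25 0 0 0; 0.53 0 0 0; 0.53 0 0 0; 0.53 0 -0.05 0; 0.53 0 -0.1 0")

```text
t: 25.95
ee_pos: [540.5, 137.5, 72.8]
tcp_rot: [[1.0, 0.025, -0.0], [0.025, -1.0, -0.0], [-0.0, 0.0, -1.0]]
wrist_force: [-6.3, -1.1, 13.5]
width: 11.5
finger_force: 61.7
```

jog_arm(plan="0 0 -0.03 0; 0 0 -0.03 0")

```text
t: 26.12
ee_pos: [540.6, 137.5, 73.0]
tcp_rot: [[1.0, 0.025, 0.0], [0.025, -1.0, -0.0], [0.0, 0.0, -1.0]]
wrist_force: [-4.3, -1.4, 7.1]
width: 11.9
finger_force: 60.9
```

jog_arm(plan="0 0 0 0; 0 0 0 0; 0 0 0 0; 0 0 0.5 0; 0 0 1.5 0", claw=0.6)

```text
t: 26.53
ee_pos: [538.3, 137.0, 112.9]
tcp_rot: [[1.0, 0.025, -0.008], [0.025, -1.0, -0.002], [-0.009, 0.001, -1.0]]
wrist_force: [-0.1, 0.8, -1.1]
width: 51.2
finger_force: 0.0
```

jog_arm(plan="-1 0 1 0; -2 0 1.5 0; -2 0 2 0; -2 0 2 0; -2 0 2 0")

```text
t: 26.95
ee_pos: [481.3, 137.5, 177.4]
tcp_rot: [[1.0, 0.025, 0.002], [0.025, -1.0, 0.0], [0.002, -0.0, -1.0]]
wrist_force: [0.0, 1.2, -0.7]
width: 51.3
finger_force: 0.0
```

```bash
python3 - <<'E'
from h import *
settle()
a=env.read_camera('wrist')[:,:,::-1]; b=env.read_camera('scene')[:,:,::-1]
b=cv2.resize(b[100:230,170:310],(400,371),interpolation=cv2.INTER_CUBIC)
a=cv2.resize(a[0:300,150:480],(400,364)); 
cv2.imwrite('pics/w13.png',np.hstack([a,b[:364]]))
for r in env.silhouettes('rod','wrist')[:2]:
    print(r['point'],r['confidence'],r['region'].sum())
    rr,cc=np.nonzero(r['region']);w=np.array([atz('wrist',(c,q),6)[:2] for q,c in zip(rr,cc)]);m=w.mean(0);u=np.linalg.svd(w-m,full_matrices=False)[2][0];p=(w-m)@u;print(m,u,p.min(),p.max(),m+u*p.min(),m+u*p.max())
E
```

```text
tcp [480.9 137.3 175.4] yaw 1.4 w 51.3 F [ 0.1 -0.6 -0.1] t 27.1 j6 1.75
[285.2, 217.1] 0.64 1519
[432.33944457 105.78137623] [-0.91989251  0.39217059] -60.56473637009637 91.24494078026771 [488.05249175  82.02966753] [348.40390724 141.56495894]
```

View pics/w13.png

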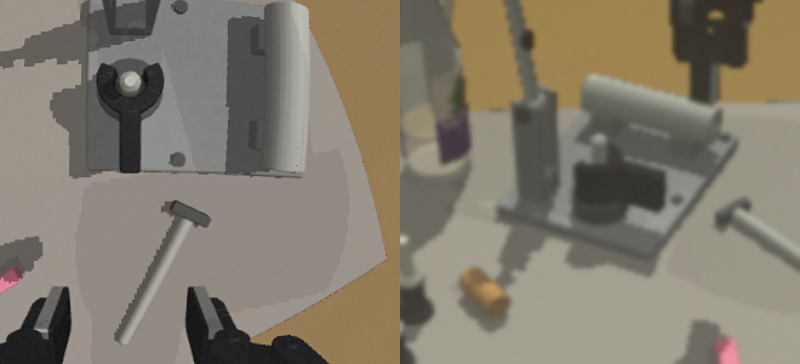

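The last view shows all three spacers stacked with aligned tongues on the post and the lever still up. Now I bring the lever back down.

jog_arm(plan="0 0.05 1.3 0; 0 0.05 2.6 0; 0.7 0.05 2.9 0; 1.9 0.05 2.9 0; 3.1 0.05 2.9 0")

```text
t: 27.67
ee_pos: [575.4, 139.1, 265.3]
tcp_rot: [[1.0, 0.025, 0.003], [0.025, -1.0, 0.0], [0.003, -0.0, -1.0]]
wrist_force: [0.1, 1.0, 0.1]
width: 51.2
finger_force: 0.0
```

jog_arm(plan="1.2 0 0 0; 2.4 0 0 0; 3.15 0 0 0; 3.15 0 0 0; 3.15 0 0 0")

```text
t: 28.08
ee_pos: [669.0, 138.6, 260.9]
tcp_rot: [[1.0, 0.024, -0.004], [0.024, -1.0, -0.001], [-0.004, 0.001, -1.0]]
wrist_force: [-0.3, 0.2, -0.2]
width: 51.6
finger_force: 0.0
```

```bash
python3 - <<'E'
from h import *
s=settle()
for d in env.tip_of('keeper_grip','wrist'): print(np.round(d['point']),d['confidence'],atz('wrist',d['point'],206))
E
```

```text
tcp [667.8 139.1 264.3] yaw 1.4 w 50.9 F [1.1 0.6 0.1] t 28.2333 j6 1.7
[254. 229.] 0.74 [658.54956066 140.35816054 206.        ]
```

jog_arm(plan="0 0 -1 0; 0 0 -2 0; 0 0 -2 0; 0 0 -2 0")

```text
t: 28.62
ee_pos: [667.1, 138.9, 203.1]
tcp_rot: [[1.0, 0.025, -0.003], [0.025, -1.0, -0.001], [-0.003, 0.001, -1.0]]
wrist_force: [0.3, -0.9, 0.9]
width: 51.4
finger_force: 0.0
```

jog_arm(plan="0 0 0 0; 0 0 0 0; 0 0 0 0; 0 0 0 0; 0 0 0 0", claw=0, newtons=40)

```text
t: 29.03
ee_pos: [669.1, 139.6, 206.8]
tcp_rot: [[1.0, 0.025, 0.005], [0.025, -1.0, 0.001], [0.005, -0.001, -1.0]]
wrist_force: [0.7, 2.9, 6.5]
width: 15.4
finger_force: 40.6
```

jog_arm(plan="0 0 0 0; 0 0 0 0; 0 0 0 0")

```text
t: 29.28
ee_pos: [669.1, 139.6, 206.9]
tcp_rot: [[1.0, 0.025, 0.005], [0.025, -1.0, 0.001], [0.005, -0.001, -1.0]]
wrist_force: [0.4, 2.2, 6.3]
width: 14.9
finger_force: 40.6
```

jog_arm(plan="-0.43 -0.01 0.06 0; -0.98 -0.02 0.06 0; -1.53 -0.04 -0.02 0; -2.05 -0.05 -0.18 0; -2.55 -0.06 -0.41 0")

```text
t: 29.7
ee_pos: [592.7, 138.5, 195.0]
tcp_rot: [[1.0, 0.025, 0.008], [0.025, -1.0, 0.003], [0.008, -0.003, -1.0]]
wrist_force: [3.4, 6.2, 4.5]
width: 15.2
finger_force: 42.8
```

jog_arm(plan="-0.45 -0.01 -0.31 0; -0.86 -0.02 -0.68 0; -1.2 -0.03 -1.11 0; -1.48 -0.04 -1.59 0; -1.68 -0.04 -2.1 0")

```text
t: 30.12
ee_pos: [541.5, 137.8, 131.1]
tcp_rot: [[1.0, 0.026, 0.004], [0.026, -1.0, 0.004], [0.004, -0.003, -1.0]]
wrist_force: [-2.2, 7.2, 5.0]
width: 14.8
finger_force: 46.8
```

jog_arm(plan="-0.12 0 -0.54 0; -0.16 0 -1.08 0; -0.16 0 -1.12 0; -0.16 0 -1.15 0; -0.16 0 -1.15 0")

```text
t: 30.53
ee_pos: [536.4, 137.7, 96.5]
tcp_rot: [[1.0, 0.025, 0.0], [0.025, -1.0, 0.003], [0.0, -0.003, -1.0]]
wrist_force: [-8.5, 7.0, 10.8]
width: 15.4
finger_force: 49.0
```

jog_arm(plan="0 0 -0.08 0; 0 0 -0.15 0; 0 0 -0.15 0")

```text
t: 30.78
ee_pos: [536.6, 137.8, 95.8]
tcp_rot: [[1.0, 0.025, 0.001], [0.025, -1.0, 0.003], [0.001, -0.003, -1.0]]
wrist_force: [-23.1, 3.2, 33.8]
width: 14.9
finger_force: 52.1
```

```bash
python3 - <<'E'
from h import *
s=settle()
for d in env.tip_of('keeper_grip','wrist'): print(np.round(d['point']),d['confidence'],atz('wrist',d['point'],100))
E
```

```text
tcp [536.6 137.8  95.8] yaw 1.5 w 15.4 F [-23.3   3.3  34.1] t 30.9333 j6 1.73
[254. 267.] 0.86 [535.46521899 138.95545128 100.        ]
```

jog_arm(plan="0 0 0.2 0; 0 0 0.2 0; 0 0 0.2 0; 0 0 0.8 0; 0 0 2 0", claw=0.6)

```text
t: 31.4
ee_pos: [534.1, 135.2, 144.4]
tcp_rot: [[1.0, 0.024, -0.011], [0.024, -1.0, -0.002], [-0.011, 0.002, -1.0]]
wrist_force: [2.2, 0.7, -0.7]
width: 51.4
finger_force: 0.0
```

jog_arm(plan="-0.6 -0.3 0.2 1.4; -1.2 -0.6 0.2 2.8; -1.8 -0.9 0.2 4.2; -2.4 -1.2 0.2 5.6; -2.85 -1.33 0.2 7")

```text
t: 31.82
ee_pos: [449.9, 95.0, 154.7]
tcp_rot: [[0.802, 0.598, -0.001], [0.598, -0.802, -0.001], [-0.001, -0.0, -1.0]]
wrist_force: [1.1, 0.6, 0.4]
width: 51.3
finger_force: 0.0
```

jog_arm(plan="0 0 0 1.4; 0 0 0 2.8; 0 0 0 4.2; 0 0 0 5.6; 0 0 0 7")

```text
t: 32.23
ee_pos: [451.0, 95.8, 154.9]
tcp_rot: [[0.313, 0.95, -0.001], [0.95, -0.313, -0.0], [-0.001, -0.001, -1.0]]
wrist_force: [1.3, 0.2, -0.1]
width: 51.3
finger_force: 0.0
```

jog_arm(plan="0 0 0 1.4; 0 0 0 2.8; 0 0 0 4.2; 0 0 0 5.6; 0 0 0 7")

```text
t: 32.65
ee_pos: [451.0, 95.8, 154.8]
tcp_rot: [[-0.288, 0.958, -0.001], [0.958, 0.288, -0.0], [-0.0, -0.001, -1.0]]
wrist_force: [-0.1, 0.0, 0.2]
width: 51.2
finger_force: 0.0
```

jog_arm(plan="0 0 0 1.4; 0 0 0 2.8; 0 0 0 4.2; 0 0 0 5.6; 0 0 0 7")

```text
t: 33.07
ee_pos: [451.0, 95.8, 154.8]
tcp_rot: [[-0.785, 0.619, -0.001], [0.619, 0.785, -0.0], [0.001, -0.001, -1.0]]
wrist_force: [-0.1, -1.0, -0.2]
width: 51.2
finger_force: 0.0
```

jog_arm(plan="0 0 0 1.4; 0 0 0 2.8; 0 0 0 3; 0 0 0 3; 0 0 0 3")

```text
t: 33.48
ee_pos: [451.1, 95.9, 155.2]
tcp_rot: [[-0.915, 0.403, -0.001], [0.403, 0.915, -0.0], [0.0, -0.0, -1.0]]
wrist_force: [-0.1, -0.5, 0.1]
width: 51.1
finger_force: 0.0
```

```bash
cat >> h.py <<'E'
def rod(z=6):
    for n in ('rod','rod_shoulder'):
        for d in env.tip_of(n,'wrist')[:2]: print(n,np.round(atz('wrist',d['point'],z),1),round(d['confidence'],2))
    for r in env.silhouettes('rod','wrist')[:2]:
        rr,cc=np.nonzero(r['region']);w=np.array([atz('wrist',(c,q),z)[:2] for q,c in zip(rr,cc)]);m=np.median(w,0);u=np.linalg.svd(w-m,full_matrices=False)[2][0]
        for _ in range(4):
            k=abs((w-m)@[-u[1],u[0]])<8; m=w[k].mean(0);u=np.linalg.svd(w[k]-m,full_matrices=False)[2][0]
        p=(w-m)@u;print('sil',round(r['confidence'],2),len(w),'ends',np.round(m+u*p.min(),1),np.round(m+u*p.max(),1),'len',round(np.ptp(p)),'ang',round(np.degrees(np.arctan2(u[1],u[0])),1))
E
python3 - <<'E'
from h import *
settle();rod();save('wrist','w14.png')
E
```

```text
tcp [451.1  96.  155.4] yaw 156.3 w 51.2 F [-0.2 -0.6 -0.2] t 33.6333 j6 -1.03
rod [413.  111.2   6. ] 0.86
rod_shoulder [482.5  84.3   6. ] 0.91
sil 0.64 2303 ends [350.6 140.6] [488.5  82.3] len 150 ang -22.9
```

jog_arm(plan="0.02 0.06 -1.2 0.16; 0.02 0.06 -2.4 0.16; 0.02 0.06 -3.6 0.16; 0.02 0.06 -4.2 0.16; 0.02 0.06 -4.5 0.16")

```text
t: 34.25
ee_pos: [449.7, 97.6, 17.3]
tcp_rot: [[-0.922, 0.388, -0.005], [0.388, 0.922, -0.001], [0.005, -0.003, -1.0]]
wrist_force: [-0.3, 0.5, 0.1]
width: 51.2
finger_force: 0.0
```

```bash
python3 - <<'E'
from h import *
settle();rod()
E
```

```text
tcp [452.1  97.9  21. ] yaw 157.2 w 51.1 F [ 0.4  0.  -0.2] t 34.4 j6 -1.04
rod [416.6 113.1   6. ] 0.65
rod_shoulder [483.8  83.9   6. ] 0.72
sil 0.67 522 ends [596.8 273.4] [678.1 285. ] len 82 ang 8.1
```

jog_arm(plan="0 0 -0.06 0; 0 0 -0.06 0; 0 0 -0.06 0; 0 0 -0.06 0; 0 0 -0.06 0", claw=0, newtons=70)

```text
t: 34.97
ee_pos: [452.1, 97.9, 19.5]
tcp_rot: [[-0.922, 0.387, 0.001], [0.387, 0.922, 0.0], [-0.001, 0.001, -1.0]]
wrist_force: [-2.5, -0.6, 5.1]
width: 8.4
finger_force: 68.6
```

jog_arm(plan="0 0 0 0; 0 0 0 0; 0 0 0 0; 0 0 0 0")

```text
t: 35.3
ee_pos: [452.1, 97.9, 19.5]
tcp_rot: [[-0.922, 0.387, 0.001], [0.387, 0.922, 0.0], [-0.001, 0.001, -1.0]]
wrist_force: [-2.0, 0.6, 5.7]
width: 7.6
finger_force: 68.6
```

jog_arm(plan="0 0 0.5 0; 0 0 1.2 0; 0 0 2 0; 0 0 2.8 0; 0 0 2.8 0")

```text
t: 35.72
ee_pos: [454.1, 98.1, 107.6]
tcp_rot: [[-0.922, 0.387, 0.008], [0.387, 0.922, 0.001], [-0.007, 0.004, -1.0]]
wrist_force: [0.9, 0.5, -0.9]
width: 8.3
finger_force: 68.6
```

```bash
python3 - <<'E'
from h import *
s=settle(); save('wrist','w15.png')
T=s['ee_pos'];X=s['tcp_rot'][:,0]
for d in (30,34): 
  print('nose model',proj('wrist',T+X*(140-d)-[0,0,14.]))
im=env.read_camera('wrist').astype(int)
for r in range(0,220,20): 
    row=im[r]; print(r,[(c,int(row[c].mean())) for c in range(225,290,5)])
E
```

```text
tcp [451.3  97.8 101.9] yaw 157.2 w 8.1 F [-0.7  0.1 -2. ] t 35.8667 j6 -1.04
nose model [255.27679327  35.57745988]
nose model [255.27931201  43.55628197]
0 [(225, 143), (230, 142), (235, 141), (240, 143), (245, 143), (250, 142), (255, 141), (260, 141), (265, 143), (270, 142), (275, 143), (280, 154), (285, 154)]
20 [(225, 143), (230, 140), (235, 142), (240, 143), (245, 142), (250, 145), (255, 143), (260, 143), (265, 142), (270, 143), (275, 143), (280, 146), (285, 152)]
40 [(225, 143), (230, 144), (235, 142), (240, 142), (245, 115), (250, 151), (255, 154), (260, 139), (265, 102), (270, 142), (275, 145), (280, 142), (285, 141)]
60 [(225, 145), (230, 144), (235, 143), (240, 144), (245, 139), (250, 169), (255, 177), (260, 156), (265, 122), (270, 145), (275, 142), (280, 142), (285, 143)]
80 [(225, 143), (230, 143), (235, 143), (240, 144), (245, 139), (250, 166), (255, 172), (260, 158), (265, 121), (270, 145), (275, 142), (280, 142), (285, 144)]
100 [(225, 145), (230, 143), (235, 143), (240, 143), (245, 140), (250, 169), (255, 172), (260, 155), (265, 125), (270, 144), (275, 144), (280, 144), (285, 145)]
120 [(225, 145), (230, 145), (235, 143), (240, 144), (245, 139), (250, 167), (255, 170), (260, 154), (265, 120), (270, 143), (275, 145), (280, 143), (285, 144)]
140 [(225, 142), (230, 146), (235, 143), (240, 144), (245, 141), (250, 169), (255, 172), (260, 155), (265, 121), (270, 143), (275, 146), (280, 144), (285, 144)]
160 [(225, 144), (230, 144), (235, 145), (240, 143), (245, 73), (250, 172), (255, 170), (260, 156), (265, 114), (270, 144), (275, 146), (280, 143), (285, 144)]
180 [(225, 143), (230, 143), (235, 145), (240, 142), (245, 73), (250, 90), (255, 103), (260, 105), (265, 100), (270, 143), (275, 142), (280, 143), (285, 143)]
200 [(225, 145), (230, 143), (235, 143), (240, 144), (245, 74), (250, 91), (255, 100), (260, 106), (265, 99), (270, 144), (275, 141), (280, 143), (285, 143)]
```

jog_arm(plan="-0.5 -0.7 0 -1; -1 -1.4 0 -2; -1.5 -2.1 0 -3.4; -1.9 -2.8 0 -4.8; -1.9 -2.8 0 -6.2")

```text
t: 36.38
ee_pos: [392.4, 11.6, 101.1]
tcp_rot: [[-0.584, 0.812, -0.003], [0.812, 0.584, -0.001], [0.001, -0.003, -1.0]]
wrist_force: [0.7, 0.5, -1.5]
width: 8.4
finger_force: 68.7
```

jog_arm(plan="0 0 0 -1.4; 0 0 0 -2.8; 0 0 0 -4.2; 0 0 0 -5.6; 0 0 0 -7")

```text
t: 36.8
ee_pos: [394.0, 13.8, 101.4]
tcp_rot: [[-0.015, 1.0, -0.003], [1.0, 0.015, 0.0], [0.0, -0.003, -1.0]]
wrist_force: [0.2, 0.1, -1.6]
width: 8.2
finger_force: 68.7
```

jog_arm(plan="0 0 0 -1.4; 0 0 0 -2.8; 0 0 0 -4.2; 0 0 0 -5.6; 0 0 0 -7")

```text
t: 37.22
ee_pos: [394.0, 13.8, 101.4]
tcp_rot: [[0.561, 0.828, -0.003], [0.828, -0.561, 0.0], [-0.001, -0.002, -1.0]]
wrist_force: [-0.2, -0.1, -1.7]
width: 8.2
finger_force: 68.7
```

jog_arm(plan="0 0 0 -1.4; 0 0 0 -2.8; 0 0 0 -4.2; 0 0 0 -5.6; 0 0 0 -7")

```text
t: 37.63
ee_pos: [394.0, 13.9, 101.4]
tcp_rot: [[0.934, 0.356, -0.003], [0.356, -0.934, 0.0], [-0.003, -0.001, -1.0]]
wrist_force: [-0.2, -0.2, -1.7]
width: 8.2
finger_force: 68.7
```

jog_arm(plan="0 0 -0.3 -1.4; 0 0 -0.6 -2.8; 0 0 -0.6 -3.9; 0 0 -0.6 -3.9; 0 0 -0.6 -3.9")

```text
t: 38.05
ee_pos: [394.2, 13.9, 83.9]
tcp_rot: [[0.999, 0.033, -0.002], [0.033, -0.999, 0.0], [-0.002, -0.0, -1.0]]
wrist_force: [0.4, 0.4, -1.5]
width: 8.1
finger_force: 68.7
```

```bash
cat >> h.py <<'E'
def mouth():
    s=settle();T=s['ee_pos'];X=s['tcp_rot'][:,0]
    print('nose model',np.round(T+110*X-[0,0,13.5],1),'px',proj('wrist',T+110*X-[0,0,13.5]).round(1), 'at top',proj('wrist',T+108*X-[0,0,7.5]).round(1))
    for d in env.tip_of('barrel_mouth','wrist')[:2]: print('mouth',np.round(d['point'],1),np.round(atz('wrist',d['point'],40),1),round(d['confidence'],2))
    im=env.read_camera('wrist'); cv2.imwrite('pics/m_%.2f.png'%s['t'],im[:,:,::-1])
    return s,im.astype(int)
E
python3 - <<'E'
from h import *
s,im=mouth()
for r in (0,10,20,30,40,60,80,100,140): print(r,im[r,200:310:4].mean(1).astype(int).tolist())
E
```

```text
tcp [394.7  13.8  84.7] yaw 1.8 w 8.0 F [ 0.6  0.  -1.6] t 38.2 j6 1.48
nose model [504.7  17.3  71.2] px [256.5  32.6] at top [256.6  33.8]
mouth [257.1   5.5] [529.3  17.7  40. ] 0.8
0 [76, 76, 78, 79, 74, 76, 76, 73, 70, 68, 69, 69, 75, 91, 100, 90, 65, 69, 68, 70, 73, 137, 125, 126, 126, 126, 128, 136]
10 [78, 78, 79, 78, 76, 80, 76, 77, 79, 75, 66, 69, 67, 72, 71, 70, 70, 67, 68, 66, 127, 129, 128, 76, 79, 130, 128, 136]
20 [79, 77, 76, 77, 79, 77, 77, 77, 77, 78, 78, 76, 77, 77, 75, 128, 125, 124, 127, 127, 126, 80, 82, 80, 83, 82, 127, 136]
30 [65, 64, 101, 100, 99, 70, 65, 60, 91, 88, 90, 92, 92, 91, 90, 94, 95, 93, 96, 98, 100, 104, 107, 110, 114, 117, 121, 137]
40 [137, 141, 138, 139, 138, 137, 138, 137, 138, 138, 139, 141, 108, 148, 177, 179, 173, 146, 140, 139, 139, 139, 139, 140, 141, 141, 139, 139]
60 [138, 139, 139, 138, 139, 140, 137, 138, 139, 138, 140, 114, 105, 141, 164, 186, 167, 148, 139, 139, 137, 138, 139, 139, 139, 138, 139, 141]
80 [148, 138, 140, 137, 138, 140, 139, 137, 139, 137, 137, 118, 108, 145, 164, 185, 167, 146, 139, 138, 138, 139, 140, 138, 139, 137, 136, 140]
100 [141, 139, 139, 138, 140, 139, 137, 138, 138, 138, 136, 108, 109, 144, 166, 183, 167, 147, 140, 137, 139, 138, 140, 139, 137, 140, 139, 139]
140 [141, 139, 140, 137, 138, 139, 139, 140, 138, 138, 139, 97, 113, 145, 164, 179, 164, 138, 140, 138, 139, 140, 138, 138, 138, 140, 140, 140]
```

jog_arm(plan="0 0 -0.5 0; 0 0 -1.03 0; 0 0 -1.03 0; 0 0 -1.03 0")

```text
t: 38.63
ee_pos: [394.2, 13.9, 53.5]
tcp_rot: [[1.0, 0.03, -0.002], [0.03, -1.0, 0.0], [-0.002, -0.0, -1.0]]
wrist_force: [-0.6, -0.1, -1.2]
width: 8.4
finger_force: 68.7
```

```bash
python3 - <<'E'
from h import *
s,im=mouth(); 
for r in (20,30,40): print(r,im[r,200:310:4].mean(1).astype(int).tolist())
E
```

```text
tcp [395.4  13.8  54.9] yaw 1.7 w 8.2 F [-0.4  0.6 -1.7] t 38.7833 j6 1.48
nose model [505.4  17.1  41.6] px [256.5  32.7] at top [256.6  33.8]
20 [97, 94, 94, 92, 61, 62, 58, 85, 82, 83, 80, 81, 82, 83, 84, 82, 84, 86, 86, 88, 92, 94, 96, 98, 101, 105, 108, 112]
30 [106, 136, 141, 143, 141, 138, 141, 142, 140, 144, 143, 140, 141, 143, 139, 140, 139, 140, 141, 116, 143, 145, 142, 144, 146, 145, 141, 140]
40 [140, 140, 138, 142, 139, 142, 141, 140, 141, 139, 139, 142, 114, 151, 180, 180, 175, 145, 141, 139, 141, 139, 140, 138, 139, 141, 142, 138]
```

jog_arm(plan="0.4 0.02 -0.03 0; 0.7 0.03 -0.03 0; 1 0.04 -0.03 0; 1.3 0.05 -0.03 0; 1.3 0.05 -0.03 0")

```text
t: 39.3
ee_pos: [435.2, 15.3, 53.7]
tcp_rot: [[1.0, 0.03, 0.002], [0.03, -1.0, -0.0], [0.002, 0.0, -1.0]]
wrist_force: [-0.3, -0.6, -1.0]
width: 8.8
finger_force: 68.7
```

```bash
python3 - <<'E'
from h import *
s,im=mouth()
for d in (118,110,102,94):
    p=proj('wrist',s['ee_pos']+d*s['tcp_rot'][:,0]-[0,0,7.5]); print(d,p.round(),im[int(p[1]),200:310:4].mean(1).astype(int).tolist())
E
```

```text
tcp [433.4  15.3  53. ] yaw 1.7 w 8.8 F [-1.1  0.1 -1.5] t 39.45 j6 1.49
nose model [543.4  18.6  39.5] px [256.5  32.7] at top [256.6  33.9]
mouth [257.8  62. ] [528.8  17.6  40. ] 0.7
118 [257.  14.] [79, 77, 78, 80, 71, 83, 99, 111, 129, 137, 143, 153, 156, 164, 167, 177, 181, 190, 180, 173, 173, 171, 164, 155, 130, 128, 132, 128]
110 [257.  30.] [80, 80, 79, 81, 76, 82, 100, 113, 129, 139, 145, 152, 156, 164, 171, 178, 186, 188, 179, 174, 173, 169, 159, 151, 133, 132, 130, 130]
102 [257.  46.] [81, 79, 80, 79, 78, 88, 102, 113, 129, 140, 146, 154, 159, 166, 174, 179, 174, 186, 178, 172, 174, 168, 159, 150, 131, 131, 132, 133]
94 [257.  63.] [79, 79, 80, 80, 79, 80, 80, 81, 82, 84, 74, 78, 112, 150, 172, 193, 172, 155, 87, 97, 105, 131, 136, 72, 81, 85, 82, 81]
```

jog_arm(plan="0.4 0.01 0 0; 0.8 0.02 0 0; 1.2 0.03 0 0; 1.5 0.04 0 0; 1.5 0.04 0 0")

```text
t: 39.97
ee_pos: [479.6, 16.5, 53.2]
tcp_rot: [[1.0, 0.03, 0.001], [0.03, -1.0, -0.0], [0.001, 0.0, -1.0]]
wrist_force: [1.2, 0.1, -0.6]
width: 8.0
finger_force: 68.7
```

jog_arm(plan="0.3 0.01 0 0; 0.6 0.02 0 0; 0.95 0.03 0 0; 0.95 0.03 0 0")

```text
t: 40.3
ee_pos: [507.8, 17.4, 53.2]
tcp_rot: [[1.0, 0.03, 0.001], [0.03, -1.0, -0.0], [0.001, 0.0, -1.0]]
wrist_force: [0.9, 0.0, -0.8]
width: 8.2
finger_force: 68.7
```

jog_arm(plan="0 0 0 0; 0 0 0 0; 0 0 0 0; 0 0 0.6 0; 0 0 1.8 0", claw=0.6)

```text
t: 40.72
ee_pos: [504.0, 17.5, 103.2]
tcp_rot: [[1.0, 0.03, -0.009], [0.03, -1.0, 0.0], [-0.009, -0.001, -1.0]]
wrist_force: [0.7, -0.3, -0.2]
width: 51.2
finger_force: 0.0
```

jog_arm(plan="-1 -0.03 0 0; -2.2 -0.06 0 0; -2.3 -0.07 0 0; -2.3 -0.07 0 0; -2.3 -0.07 0 0", claw=0)

```text
t: 41.13
ee_pos: [438.6, 15.3, 107.5]
tcp_rot: [[1.0, 0.03, 0.002], [0.03, -1.0, -0.0], [0.002, 0.0, -1.0]]
wrist_force: [0.9, 0.5, 0.6]
width: -0.3
finger_force: 0.0
```

```bash
python3 - <<'E'
from h import *
settle()
for n in ('rod_shoulder','barrel_mouth'):
  for d in env.tip_of(n,'wrist')[:2]: print(n,np.round(atz('wrist',d['point'],40),1),round(d['confidence'],2))
save('wrist','w16.png')
E
```

```text
tcp [439.2  15.3 107.3] yaw 1.7 w 0.0 F [0.1 0.4 0.4] t 41.2833 j6 1.49
rod_shoulder [475.4  15.5  40. ] 0.83
barrel_mouth [529.3  18.5  40. ] 0.88
```

jog_arm(plan="0 0 -0.8 0; 0 0 -1.84 0; 0 0 -1.84 0; 0.4 0.02 -1.84 0; 0.8 0.03 -1.84 0")

```text
t: 41.85
ee_pos: [462.4, 16.3, 52.1]
tcp_rot: [[1.0, 0.03, -0.002], [0.03, -1.0, -0.0], [-0.002, -0.0, -1.0]]
wrist_force: [0.1, 0.3, 0.8]
width: 0.1
finger_force: 0.3
```

jog_arm(plan="0.2 0.01 0 0; 0.5 0.02 0 0; 0.8 0.03 0 0; 0.8 0.03 0 0")

```text
t: 42.18
ee_pos: [487.7, 17.1, 52.8]
tcp_rot: [[1.0, 0.03, 0.001], [0.03, -1.0, -0.0], [0.001, 0.0, -1.0]]
wrist_force: [0.1, 0.9, 0.2]
width: 0.2
finger_force: 0.0
```

jog_arm(plan="0.2 0.01 0 0; 0.4 0.01 0 0; 0.6 0.02 0 0; 0.6 0.02 0 0; 0.6 0.02 0 0")

```text
t: 42.6
ee_pos: [504.5, 17.7, 51.8]
tcp_rot: [[1.0, 0.03, 0.0], [0.03, -1.0, -0.0], [0.0, 0.0, -1.0]]
wrist_force: [0.2, -0.3, 0.2]
width: -0.4
finger_force: 0.0
```

```bash
python3 - <<'E'
from h import *
settle()
for n in ('rod_shoulder','barrel_mouth','rod'):
  for d in env.tip_of(n,'wrist')[:2]: print(n,np.round(atz('wrist',d['point'],40),1),round(d['confidence'],2))
E
```

```text
tcp [504.1  17.7  51.7] yaw 1.7 w -0.2 F [-0.3 -0.4 -0.3] t 42.75 j6 1.5
rod_shoulder [526.4  19.2  40. ] 0.8
barrel_mouth [530.3  18.1  40. ] 0.96
```

Nearly home; I push in small steps until the force rises.

jog_arm(plan="0.08 0 0 0; 0.16 0 0 0; 0.16 0 0 0; 0.16 0 0 0")

```text
t: 43.23
ee_pos: [509.2, 17.7, 51.7]
tcp_rot: [[1.0, 0.03, 0.0], [0.03, -1.0, -0.0], [0.0, 0.0, -1.0]]
wrist_force: [-1.1, -0.4, -0.3]
width: 0.1
finger_force: 0.0
```

jog_arm(plan="0.04 0 0 0; 0.08 0 0 0; 0.08 0 0 0; 0.08 0 0 0")

```text
t: 43.57
ee_pos: [509.8, 17.8, 51.5]
tcp_rot: [[1.0, 0.03, -0.005], [0.03, -1.0, -0.0], [-0.005, -0.0, -1.0]]
wrist_force: [-9.4, -0.4, 5.9]
width: -0.4
finger_force: 5.2
```

jog_arm(plan="0.06 0 0 0; 0.06 0 0 0; -0.3 0 0 0; -1 0 0 0; -1 0 1 0")

```text
t: 43.98
ee_pos: [474.2, 18.0, 74.5]
tcp_rot: [[0.999, 0.03, -0.016], [0.03, -1.0, 0.001], [-0.016, -0.001, -1.0]]
wrist_force: [-1.1, -1.1, -1.2]
width: 0.2
finger_force: 0.0
```

jog_arm(plan="-0.5 1.2 1.2 0; -0.5 2.4 2 0; -0.5 2.4 3 0; -0.5 2.4 3 0; -0.5 2.4 3 0")

```text
t: 44.4
ee_pos: [467.6, 90.5, 174.3]
tcp_rot: [[0.999, 0.031, 0.006], [0.031, -1.0, 0.0], [0.006, -0.0, -1.0]]
wrist_force: [0.2, 0.1, -1.0]
width: 0.2
finger_force: 0.0
```

```bash
python3 - <<'E'
from h import *
settle()
for n,z in (('rod_shoulder',40),('barrel_mouth',40),('keeper_grip',100),('keeper_hinge',100),('spacer_0',60)):
  for d in env.tip_of(n,'wrist')[:3]: print(n,np.round(atz('wrist',d['point'],z),1),round(d['confidence'],2))
for d in env.tip_of('spacer_0','top'): print('top',np.round(d['point']),np.round(atz('top',d['point'],6)),round(d['confidence'],2))
for d in env.tip_of('keeper_grip','scene')[:1]: print(d, proj('scene',(537,139,100)))
for d in env.tip_of('rod','scene')[:1]: print(d)
E
```

```text
tcp [466.   89.3 170.4] yaw 1.7 w 0.1 F [ 0.2 -0.8 -0.4] t 44.55 j6 1.65
rod_shoulder [527.2  19.5  40. ] 0.7
barrel_mouth [524.8  15.9  40. ] 0.9
keeper_grip [533.4 136.7 100. ] 0.6
keeper_grip [619.3 236.5 100. ] 0.47
spacer_0 [418.  246.2  60. ] 0.9
spacer_0 [587.7 141.3  60. ] 0.81
spacer_0 [633.9 267.3  60. ] 0.53
top [310. 150.] [599. 125.   6.] 0.6
top [172. 189.] [497. 523.   6.] 0.47
top [256. 226.] [383. 288.   6.] 0.43
{'point': [205.3, 89.7], 'confidence': 0.54} [256.63736472 147.54902305]
{'point': [306.3, 189.8], 'confidence': 0.9}
```

```bash
python3 - <<'E'
from h import *
env.read_camera('scene'); env.read_camera('top')
for d in env.tip_of('keeper_grip','scene')[:2]: print('kg',d, proj('scene',(537,139,100)))
for d in env.tip_of('rod_shoulder','scene')[:2]: print('rs',d,proj('scene',(529,17.5,40)))
for n in ('spacer_0','rod'):
  for c in ('top','scene'):
    for d in env.tip_of(n,c): print(n,c,np.round(d['point']),np.round(atz(c,d['point'],6 if n!='rod' else 40)),round(d['confidence'],2))
print(proj('scene',(586,139,60)))
E
```

```text
kg {'point': [255.8, 144.4], 'confidence': 0.52} [256.63736472 147.54902305]
rs {'point': [279.1, 143.2], 'confidence': 0.46} [280.46947544 143.7457058 ]
spacer_0 top [257. 223.] [392. 285.   6.] 0.69
spacer_0 top [308. 152.] [594. 130.   6.] 0.48
spacer_0 top [174. 186.] [506. 519.   6.] 0.48
spacer_0 scene [171. 304.] [516. 530.   6.] 0.8
spacer_0 scene [238. 158.] [620.  82.   6.] 0.61
spacer_0 scene [238. 158.] [618.  81.   6.] 0.53
spacer_0 scene [241. 165.] [598. 103.   6.] 0.52
spacer_0 scene [281. 143.] [548. -31.   6.] 0.23
rod scene [280. 147.] [523.  32.  40.] 0.28
[238.09738399 156.2513846 ]
```

All checks agree: lever down, rod head at the mouth, stack on the post. Handing in.

```bash
python3 -c "
from cell import env
print(env.close_job())"
```

```text
the job is handed in; nothing more can be done
None
```

The job is handed in, with no verdict shown: all three black spacers present are stacked on the post, the keeper lever is back down over them, and the plunger rod is pushed home against the barrel's face.

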